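# Put the bottles, flask and vial back in their holders

## Task

Put away the four vessels standing on the green bench top: the large blue-capped bottle in the wide white base, the small blue-capped bottle in the narrow white base, the round flask in the cork ring with the closed floor (not the open ring lying far to the right), and the black-capped vial in the hole of the metal block, each fully seated and upright. Keep the four upright throughout and set them down rather than dropping them, and leave the beaker and the timer where they stand.

Things in the scene. Friction and masses are not known exactly. Their poses are not given: they have to be found in the camera images.
- large_bottle: the larger blue-capped laboratory bottle, loose, standing upright: body 86 mm in diameter, 181 mm high to the top of the cap, up to 0.52 kg. Grip it by the round cap from above: 44 mm in diameter, its lower edge 18 mm below its top; the shoulder flares right below: keep the fingertips within 15 mm of the cap's top. Origin at the centre of its underside, z up through the cap.
- small_bottle: the smaller blue-capped laboratory bottle, loose, standing upright: body 70 mm in diameter, 143 mm high to the top of the cap, up to 0.34 kg. Grip it by the round cap from above: 44 mm in diameter, its lower edge 14 mm below its top; the shoulder flares right below: keep the fingertips within 15 mm of the cap's top. Origin at the centre of its underside, z up through the cap.
- flask: flat-bottomed round glass flask with a long narrow neck, loose, standing upright: bulb 72 mm in diameter (widest about 35 mm up, flat foot 36 mm), neck 24 mm in diameter from 75 mm to the top at 149 mm; up to 0.16 kg. Grip it by the upper neck. Origin at the centre of its underside, z up.
- vial: small screw-cap sample vial with a black cap, loose, standing upright: 24 mm in diameter, cap 22 mm in diameter, 54 mm high, about 22 g. Grip it by the cap and the top of the body. Origin at the centre of its underside, z up.
- wide_base: the wider of two low round white bottle bases (shallow cups, open on top), for the large bottle: 112 mm across the rim, 118 mm across the foot, bore 102 mm, rim 14 mm high, floor of the bore 4 mm above the bench. It stays put on the bench. Origin at the centre of its underside, z up.
- narrow_base: the narrower round white bottle base, for the small bottle: 94 mm across the rim, 100 mm across the foot, bore 84 mm, rim 14 mm high, floor of the bore 4 mm above the bench. It stays put on the bench. Origin at the centre of its underside, z up.
- cork_ring: cork flask ring, 90 mm across and 26 mm high, with a round seat about 58 mm across whose floor lies 16 mm above the bench; the flask's foot stands on that floor, its bulb just filling the seat. It stays put on the bench. Origin at the centre of its underside, z up. (Another, open right through, lies at the far right: not part of the job.)
- vial_block: square metal block, 60 x 60 mm and 30 mm high, with one round upright hole in the middle: 34 mm in diameter, chamfered, its floor 6 mm above the bench. The vial stands in it with about half its height showing. It stays put on the bench. Origin at the centre of its underside, z up.
- beaker: glass beaker, 83 x 92 mm at the rim, 118 mm high, loose bystander; leave it where it is. Origin at the centre of its underside, z up.
- timer: small white wedge-shaped timer, 35 x 62 mm, 52 mm high, loose bystander; leave it where it is. Origin at the centre of its underside, z up.
There are look-alikes about, which are no part of the job. What is shaped like the flask but yellow is not meant.

How it is judged (in metres and radians):
At the end, for the whole second after the job is handed in: Large bottle in the wide base (centres within 12 mm), small bottle in the narrow base (11 mm), flask in the cork ring (10 mm), vial in the block's hole (9 mm); each on its holder's floor (-4 to +5 mm), upright within 7 degrees, released and at rest (horizontal distance between large_bottle and wide_base below 0.012 m and z of large_bottle in the frame of wide_base between 0 and 0.009 m and angle between each of large_bottle, small_bottle, flask, vial's own z axis and vertical below 0.12 rad and linear speed of each of large_bottle, small_bottle, flask, vial below 0.02 m/s and horizontal distance between small_bottle and narrow_base below 0.011 m and z of small_bottle in the frame of narrow_base between 0 and 0.009 m and horizontal distance between flask and cork_ring below 0.01 m and z of flask in the frame of cork_ring between 0.0125 and 0.0215 m and horizontal distance between vial and vial_block below 0.009 m and z of vial in the frame of vial_block between 0.002 and 0.011 m); the robot touches nothing.
It fails at once if a bottle, the flask or the vial is tipped over (more than 35 degrees) (angle between any of large_bottle, small_bottle, flask, vial's own z axis and vertical above 0.61 rad).
It fails at once if a bottle, the flask or the vial is dropped or flung (moves faster than 0.6 m/s while the fingers do not hold it) ((linear speed of large_bottle above 0.6 m/s and contact force between the fingers and large_bottle below 0.3 N) or (linear speed of small_bottle above 0.6 m/s and contact force between the fingers and small_bottle below 0.3 N) or (linear speed of flask above 0.6 m/s and contact force between the fingers and flask below 0.3 N) or (linear speed of vial above 0.6 m/s and contact force between the fingers and vial below 0.3 N)).
It fails at once if the beaker or the timer is pushed more than 25 mm or tipped over (distance of any of beaker, timer from where it was at the start of the episode above 0.025 m or angle between any of beaker, timer's own z axis and vertical above 0.5 rad).
It also fails if it takes over 99 s, if anything falls off the work surface, if the arm or the gripper's body presses on something with over 40 N, if the wrist force passes 120 N, or if a joint passes its speed limit or range.

## Robot

A 6-joint arm with a two-finger parallel gripper is mounted at the origin on a cart in front of the work surface, level with it; the furniture and walls round the work are solid. World frame = base frame: x ahead of the robot, y to its left, z up, the work surface at z = 0. Lengths are in mm, angles in rad, forces in N, time in s.
With the tool pointing down it reaches from about 350 to 875 mm from the base axis. Payload 4.2 kg.
Tool frame: the origin (TCP) lies midway between the tips of the shut fingers; the grasp point (between the pads) lies 19 mm behind it; z points along the fingers, y is the direction in which the jaws open and shut (so a half turn about z gives the same grasp; the last joint's range is limited). The gripper opens to 85 mm and grips with 20 to 120 N. Pads are 22 mm wide; open, the fingers measure 114 mm over their backs; the gripper's body (76 mm by 85 mm) begins 54 mm behind the grasp point. The pads swing forward as they close: fully open they stand 13 mm farther back than shut.
Start: joints at [-0.86, 0.385, 0.008, 0, -1.194, -0.259], TCP at [272.878, -562.261, 231.312] pointing down, gripper open.
Joint ranges: [-3.14, 3.14], [-1.21, 2.06], [-1.07, 1.41], [-3.16, 2.05], [-2.99, -0.16], [-3.1, 3.1]. Speed limits (rad/s): [2.79, 2.79, 3.14, 3.14, 3.14, 3.14].

## Interface

Orientations are given as a unit quaternion [x, y, z, w].
In Python, from bench import arm, eyes, nets gives the robot as it stands.
- The arm moves only by the tool jog_arm, never from a script. Its argument "rows" is a list of rows, each a list of 3 entries, a list of its own where there are three numbers: the shift along the tool's x, y, z in cm, then the turn, a rotation vector about the tool's x, y, z in degrees, then the finger opening in cm, from 0 to 8.54. In form: [[[x, y, z], [ax, ay, az], jaw], ...]. A call has 1 to 10 rows; each row shifts and turns the commanded pose from where the row before left it, along the tool's axes as they then stand; what a row does not reach is not made up. A row lasts 1/8 s, in which the tool goes at most 62.5 mm and 10.7 degrees, less where a joint would pass 70% of its speed; a pose out of reach is approached as far as the arm can. A call with a gripper value outside its range is refused whole. The fingers move at their own pace and stop on an object; the grip force is fixed at half the most. Time passes only in rows, so rows that do not move let the fingers close. It gives the time, the measured TCP pose, the force and the opening at its end, in the units of the state.
- arm.read_state(): the state, without advancing time (a new reading comes with each control period).
- eyes.get_image(name): name is "side" or "top"; returns the picture (420x560x3 uint8, red, green, blue); there is no depth.
- eyes.camera_model(name): a dict with "K" (3x3 intrinsics, pixels), "k1" (the pictures are not rectified: a ray, as slopes to the right and down, at radius r is drawn at 1 + k1 r^2 times it, then the intrinsics apply), "rvec" (rotation vector, rad) and "tvec" (3), from world to camera coordinates, as OpenCV has them. Camera axes: x right, y down, z forward; pixel columns grow to the right and rows downward; lengths in mm; the calibration is good to about 2 mm. A picture is of the moment at which its call begins. camera_model takes no time and is no camera call.
- arm.job_done(): hands the job in, once; it reports no verdict.
Trained networks look in the newest picture that a camera, given by its name, has taken for a name from the list of things; names that differ only in an ending like _2 or _b are one class to them, and where a whole thing is asked for, a point or a joint stands for the part that bears it (a point fixed in the world has none). Each returns a list of dicts, best first, with "conf" (0 to 1); they miss things now and then, are a little off and sometimes report something else, mostly with a low value. They report only what shows in the picture. A call takes as long as a camera call. They do not tell look-alikes from the thing itself.
- nets.boxes_of(camera, name): "position" ([column, row] as shares, 0 to 1, of the picture: columns of its width, rows of its height, amid what is visible of it).
The state is a dict: "clock": time; "joints": joint angles; "joint_vel": joint speeds; "joint_efforts": joint torques, N m; "position": TCP position; "ee_rot": TCP orientation; "contact_force": force on the tool from outside, world axes, zero at the start; "wrist_torque": the same for the moment, N m; "gripper_width": finger opening in mm.
Only numpy, scipy, OpenCV 4.12 (cv2) and the standard library are available. Lean on these libraries where they do the work, as an engineer would, in place of code of your own. Each camera call takes 0.05 s, during which the arm holds its last target.

## Working session

There is one attempt and no reset: what is moved stays moved. The work goes in short steps, Python scripts to look and compute and a tool call to move; the robot and the scene stay as the last step left them, time stands still between calls to the robot, and variables do not carry over. Pictures are saved under pics/ and viewed, and the job is handed in when it is done.

Besides the shell and the picture viewer there is one more tool, called by a JSON object that holds its "name" and its "arguments", one argument or row to a line. jog_arm: Moves the arm, as the interface text tells. Its arguments: {"type":"object","properties":{"rows":{"type":"array","items":{"type":"array"}}},"required":["rows"]}

```bash
mkdir -p pics; ls; python3 - <<'E'
from bench import arm, eyes, nets
import cv2
for n in("side","top"):
    im=eyes.get_image(n); cv2.imwrite(f"pics/{n}0.png",im[:,:,::-1]); print(n,eyes.camera_model(n))
print(arm.read_state())
E
```

```text
pics
side {'K': array([[522.75456133,   0.        , 288.43230313],
       [  0.        , 522.75456133, 209.12254397],
       [  0.        ,   0.        ,   1.        ]]), 'k1': -0.19465245494967712, 'rvec': array([ 2.38206923,  0.388934  , -0.16601348]), 'tvec': array([-472.43530085, -141.00679321, 1688.75003247])}
top {'K': array([[506.39884873,   0.        , 276.79795805],
       [  0.        , 506.39884873, 200.61124069],
       [  0.        ,   0.        ,   1.        ]]), 'k1': -0.16102343341704883, 'rvec': array([ 2.17294032, -2.17978408,  0.05552746]), 'tvec': array([ -52.07364513,  531.61730015, 1331.9503652 ])}
{'clock': 0.1, 'joints': array([-8.60428502e-01,  3.85485481e-01,  6.76393995e-03, -4.39914656e-04,
       -1.19400064e+00, -2.58597052e-01]), 'joint_vel': array([ 0.0009066 , -0.00305102,  0.00464159,  0.00149096, -0.00095066,
       -0.00019291]), 'joint_efforts': array([-3.95075467e-04, -3.93319309e+01,  1.88928992e+01,  4.19798657e+00,
       -2.58171654e-03,  8.02255862e-08]), 'position': array([ 272.63700011, -561.8206035 ,  230.32729664]), 'ee_rot': array([-2.23890167e-01,  9.74613885e-01,  9.47333715e-04, -2.67564494e-04]), 'contact_force': array([-0.36392047,  0.72523297, -0.4295292 ]), 'wrist_torque': array([ 0.00949196,  0.01613541, -0.01104985]), 'gripper_width': 85.4457429644106}
```

View pics/side0.png

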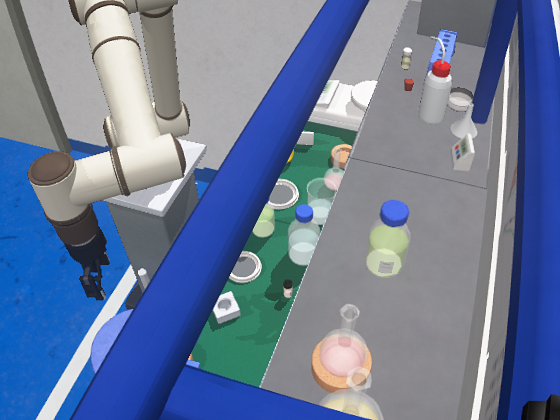

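View pics/top0.png

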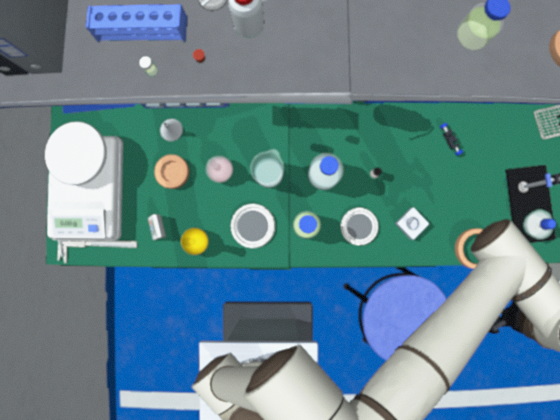

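```bash
cat > h.py <<'E'
import numpy as np, cv2
from bench import arm, eyes, nets
def cam(n):
    m=eyes.camera_model(n); R=cv2.Rodrigues(np.array(m["rvec"]))[0]; t=np.array(m["tvec"]); return np.array(m["K"]),m["k1"],R,t
def ray(n,p):
    K,k,R,t=cam(n); u=cv2.undistortPoints(np.array([[p]],float),K,np.array([k,0,0,0,0.])).ravel()
    d=R.T@np.array([u[0],u[1],1]); return -R.T@t,d
def at(n,p,z):
    c,d=ray(n,p); return c+d*(z-c[2])/d[2]
def proj(n,P):
    K,k,R,t=cam(n); return cv2.projectPoints(np.array(P,float).reshape(-1,1,3),cv2.Rodrigues(R)[0],t,K,np.array([k,0,0,0,0.]))[0].reshape(-1,2)
def crop(n,x0,y0,x1,y1,s,f):
    im=eyes.get_image(n)[y0:y1,x0:x1,::-1]; cv2.imwrite("pics/"+f,cv2.resize(im,None,fx=s,fy=s,interpolation=cv2.INTER_CUBIC))
E
python3 - <<'E'
from h import *
np.set_printoptions(precision=1,suppress=True)
for n in("side","top"):print(n,ray(n,(280,210)))
for nm,p,z in [("ring",(171,171),26),("flask",(219,168),149),("flaskbulb",(219,168),35),("beaker",(267,168),60),("largecap",(329,164),181),("vial",(376,173),54),("wide",(253,226),14),("smallcap",(308,224),143),("narrow",(360,226),14),("block",(413,223),30),("timer",(156,226),52),("yellow",(194,241),149),("shelfedge",(300,98),0),("front",(300,268),0),("openring",(473,247),26)]: print(nm,at("top",p,z))
crop("top",130,110,290,270,5,"c1.png");crop("top",270,110,440,270,4.7,"c2.png")
E
```

```text
side (array([  859. , -1013.7,  1153. ]), array([-0.2,  0.6, -0.7]))
top (array([ 436.7,  -79.5, 1364.7]), array([ 0.1,  0. , -1. ]))
ring [611.9 230.9  26. ]
flask [602.2  84.  149. ]
flaskbulb [617.8  99.4  35. ]
beaker [613.5 -29.3  60. ]
largecap [ 606.  -180.1  181. ]
vial [ 600.3 -313.9   54. ]
wide [464.  10.  14.]
smallcap [ 465.9 -131.2  143. ]
narrow [ 463.  -275.6   14. ]
block [ 469.7 -415.3   30. ]
timer [463.4 263.2  52. ]
yellow [425.3 143.9 149. ]
shelfedge [ 816.2 -118.1    0. ]
front [ 351.2 -115.2    0. ]
openring [ 404.  -580.6   26. ]
```

View pics/c1.png

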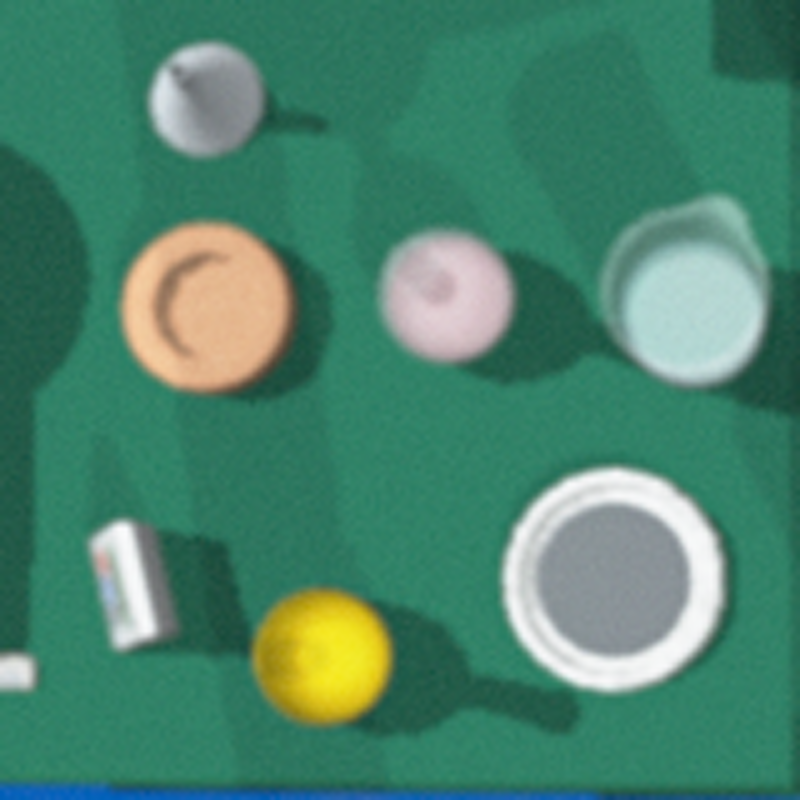

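View pics/c2.png

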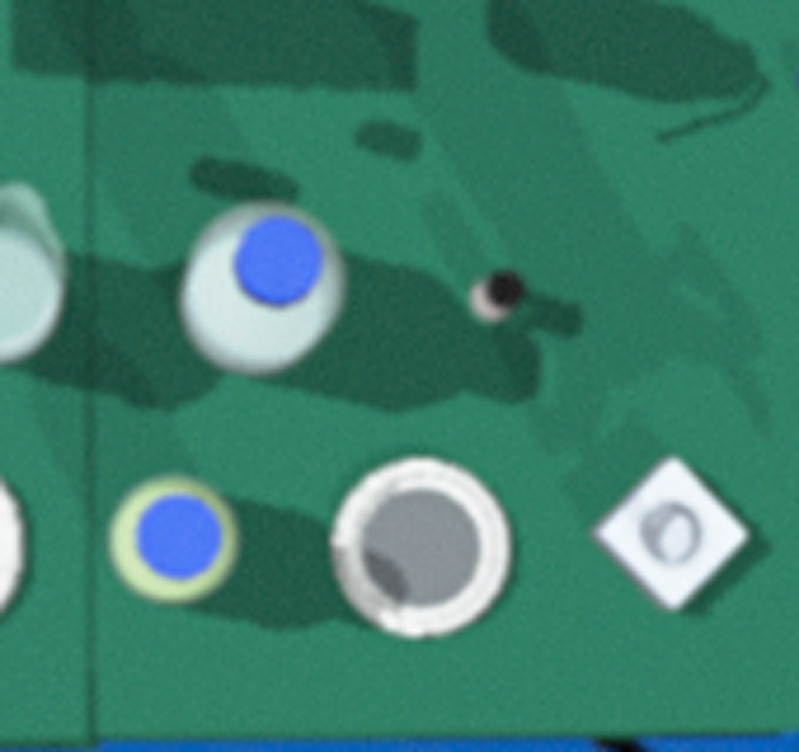

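```bash
cat > meas.py <<'E'
from h import *
from scipy.optimize import least_squares
def circ(r,z,n=48):
    a=np.linspace(0,2*np.pi,n,endpoint=False); return np.c_[r*np.cos(a),r*np.sin(a),np.full(n,z)]
M={"wide":np.r_[circ(59,0),circ(56,14)],"narrow":np.r_[circ(50,0),circ(47,14)],"ring":np.r_[circ(45,0),circ(45,26)],
"Lcap":np.r_[circ(22,163),circ(22,181)],"Scap":np.r_[circ(22,129),circ(22,143)],"vcap":np.r_[circ(11,42),circ(11,54)],
"block":np.array([[s*42.4,0,z] for s in(-1,1) for z in(0,30)]+[[0,s*42.4,z] for s in(-1,1) for z in(0,30)]),
"bulb":np.vstack([circ(np.sqrt(max(36**2-(z-35)**2,1)),z) for z in range(0,71,5)])}
def hullc(n,P):
    h=cv2.convexHull(proj(n,P).astype(np.float32)); m=cv2.moments(h); return np.array([m["m10"]/m["m00"],m["m01"]/m["m00"]]),m["m00"]
def fit(n,key,c,x0,z0=0):
    r=least_squares(lambda q:hullc(n,M[key]+[q[0],q[1],z0])[0]-c,x0); return r.x,hullc(n,M[key]+[*r.x,z0])[1]
def blob(im,box,kind):
    x0,y0,x1,y1=box; s=im[y0:y1,x0:x1]; s=cv2.resize(s,None,fx=4,fy=4,interpolation=cv2.INTER_CUBIC)
    H,S,V=[a.astype(int) for a in cv2.split(cv2.cvtColor(s,cv2.COLOR_RGB2HSV))]
    m={"blue":(abs(H-112)<12)&(S>140)&(V>140),"white":(S<75)&(V>110),"orange":(H<20)&(S>60)&(V>100),"black":(V<60),"pink":((H<10)|(H>140))&(V>100)|(S<60)&(V>110)}[kind].astype(np.uint8)
    cs=cv2.findContours(m,cv2.RETR_EXTERNAL,cv2.CHAIN_APPROX_NONE)[0]; c=max(cs,key=cv2.contourArea)
    if kind in("white","orange"): c=cv2.convexHull(c)
    mm=cv2.moments(c); return np.array([(mm["m10"]/mm["m00"]+.5)/4-.5+x0,(mm["m01"]/mm["m00"]+.5)/4-.5+y0]),mm["m00"]/16
E
cat > m1.py <<'E'
from meas import *
np.set_printoptions(precision=1,suppress=True)
im=eyes.get_image("top")
for k,b,kd in [("wide",(222,195,285,257),"white"),("narrow",(332,197,388,255),"white"),("ring",(148,148,195,195),"orange"),("Lcap",(310,145,350,190),"blue"),("Scap",(290,205,325,245),"blue"),("vcap",(365,160,390,185),"black"),("block",(392,200,435,245),"white"),("bulb",(200,148,240,190),"pink")]:
    c,A=blob(im,b,kd); q,a=fit("top",k,c,at("top",c,0)[:2]); print(k,c,A,"->",q,a)
im=eyes.get_image("side")
for k,b,kd in [("Lcap",(0,0,0,0),0),("Scap",(290,200,320,225),"blue"),("vcap",(278,275,300,300),"black"),("block",(208,290,245,325),"white"),("narrow",(228,248,265,285),"white")]:
    if k=="Lcap": continue
    c,A=blob(im,b,kd); q,a=fit("side",k,c,at("side",c,0)[:2]); print("side",k,c,A,"->",q,a)
E
python3 m1.py; python3 - <<'E'
from h import *
for z in(700,850,1000):print(z,at("side",(330,60),z),at("side",(180,250),z))
crop("side",190,120,370,340,3,"s1.png")
E
```

```text
wide [252.4 225.5] 1619.3125 -> [465.9  12.6] 1495.391872392036
narrow [359.1 226.1] 1177.375 -> [ 463.1 -275.4] 1070.5237133747432
ring [171.2 171.2] 884.5 -> [613.1 233. ] 917.8037835732102
Lcap [328.8 165.1] 239.65625 -> [ 604.6 -180.2] 289.04108234285377
Scap [307.6 223.8] 211.375 -> [ 466.6 -130.5] 263.3046544534154
vcap [377.3 171.1] 34.0 -> [ 606.1 -318.5] 62.40680170780979
block [412.2 223.1] 639.5625 -> [ 470.1 -420.7] 577.1970974956639
bulb [219.1 168.9] 552.125 -> [615.4  99. ] 575.8231424021069
side Scap [303.5 212.6] 234.8125 -> [556.9 -31.6] 197.20004551438615
side vcap [287.3 283.7] 58.78125 -> [ 604.1 -315.1] 72.15515452297404
side block [225.9 307.6] 604.78125 -> [ 467.4 -404.7] 649.1062823119573
side narrow [245.9 267.7] 746.75 -> [ 470.6 -273. ] 934.5460575866746
700 [ 681.26608634 -301.31532905  700.        ] [ 627.80411308 -723.12374822  700.        ]
850 [ 740.128062 -537.219848  850.      ] [ 704.36916277 -819.35318198  850.        ]
1000 [ 798.99003767 -773.12436695 1000.        ] [ 780.93421246 -915.58261574 1000.        ]
```

View pics/s1.png

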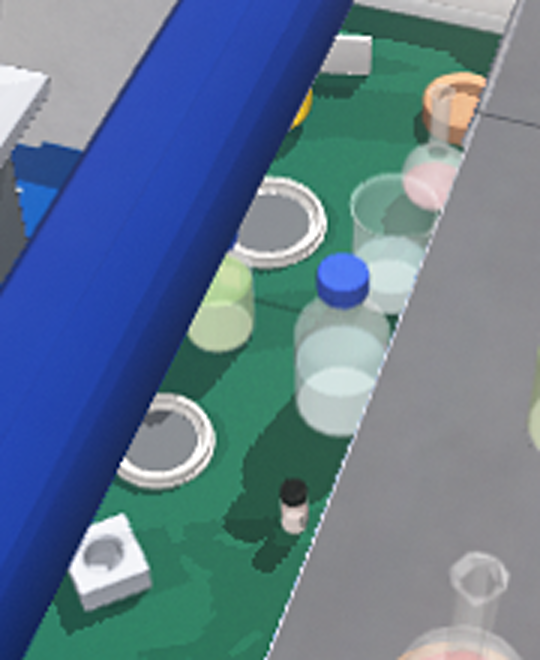

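```bash
cat > ov.py <<'E'
from meas import *
def overlay(n,items,box,s,f):
    im=eyes.get_image(n)[:,:,::-1]; x0,y0,x1,y1=box
    o=cv2.resize(im[y0:y1,x0:x1],None,fx=s,fy=s,interpolation=cv2.INTER_CUBIC)
    for pts,col in items:
        p=(proj(n,pts)-[x0,y0]+.5)*s-.5; cv2.polylines(o,[np.round(p*8).astype(np.int32)],True,col,1,cv2.LINE_AA,3)
    cv2.imwrite("pics/"+f,o)
E
cat > pos.py <<'E'
P={"wide":(465.9,12.6),"narrow":(464,-275.4),"ring":(613.1,233),"L":(604.6,-180.2),"S":(466.6,-130.5),"v":(606,-318),"block":(470.1,-420.7),"f":(615.4,99)}
E
cat > doov.py <<'E'
import sys
from ov import *; from pos import P
R=(0,0,255);Y=(0,255,255)
def c(k,r,z):return circ(r,z)+[*P[k],0]
I=[(c("wide",59,0),R),(c("wide",56,14),Y),(c("wide",51,14),Y),(c("narrow",50,0),R),(c("narrow",47,14),Y),(c("narrow",42,14),Y),(c("ring",45,26),Y),(c("ring",29,26),Y),(c("L",43,0),R),(c("L",22,181),Y),(c("S",35,0),R),(c("S",22,143),Y),(c("v",12,0),R),(c("v",11,54),Y),(c("block",17,30),Y),(c("f",12,149),Y),(c("f",36,35),R)]
t=sys.argv[1]
overlay("top",I,(140,135,290,265),5.3,f"o1{t}.png");overlay("top",I,(285,135,440,265),5.1,f"o2{t}.png");overlay("side",I,(200,130,370,330),3,f"o3{t}.png")
E
sed -i 's/(S>140)&(V>140)/(S>110)\&(V>70)/;s/V<60)/V<75)/' meas.py
sed -i 's/("Lcap",(0,0,0,0),0)/("Lcap2",(290,200,320,225),"blue")/;s/if k=="Lcap": continue/k=k[:4]/' m1.py
python3 m1.py; python3 doov.py a
```

```text
wide [252.4 225.5] 1619.4375 -> [465.9  12.6] 1495.392918401747
narrow [359.1 226.1] 1176.375 -> [ 463.2 -275.5] 1070.5153003153391
ring [171.2 171.2] 885.6875 -> [613.1 233. ] 917.8034348390065
Lcap [328.8 165. ] 263.875 -> [ 604.8 -180.2] 289.0463905436918
Scap [307.6 223.7] 233.34375 -> [ 466.6 -130.4] 263.3012196579948
vcap [377.5 171.2] 43.78125 -> [ 605.8 -318.9] 62.41184012684971
block [412.3 223.1] 641.5 -> [ 470.1 -420.8] 577.2126859659329
bulb [219.1 168.9] 552.53125 -> [615.4  98.9] 575.8207722050138
side Lcap [303.7 213. ] 262.1875 -> [ 602.8 -179.2] 263.01405676221475
side Scap [303.7 213. ] 262.1875 -> [592.8 -33. ] 200.1123571114149
side vcap [287.4 283.5] 68.46875 -> [ 603.9 -314.4] 72.1068028411828Traceback (most recent call last):
  File "m1.py", line 9, in <module>
    c,A=blob(im,b,kd); q,a=fit("side",k,c,at("side",c,0)[:2]); print("side",k,c,A,"->",q,a)
                           ~~~^^^^^^^^^^^^^^^^^^^^^^^^^^^^^^^
  File "meas.py", line 12, in fit
    r=least_squares(lambda q:hullc(n,M[key]+[q[0],q[1],z0])[0]-c,x0); return r.x,hullc(n,M[key]+[*r.x,z0])[1]
    return func(*args, **kwargs)
    vector_fun = VectorFunction(
        fun_wrapped,
    ...<6 lines>...
        workers=workers
    )
    self._update_fun()
    ~~~~~~~~~~~~~~~~^^
    self.f = self.fun_wrapped(xp_copy(self.x))
             ~~~~~~~~~~~~~~~~^^^^^^^^^^^^^^^^^
    return np.atleast_1d(self.fun(x))
                         ~~~~~~~~^^^
    return self.f(x, *self.args, **self.kwargs)
           ~~~~~~^^^^^^^^^^^^^^^^^^^^^^^^^^^^^^
  File "meas.py", line 12, in <lambda>
    r=least_squares(lambda q:hullc(n,M[key]+[q[0],q[1],z0])[0]-c,x0); return r.x,hullc(n,M[key]+[*r.x,z0])[1]
                                     ~^^^^^
KeyError: 'bloc'
```

View pics/o1a.png

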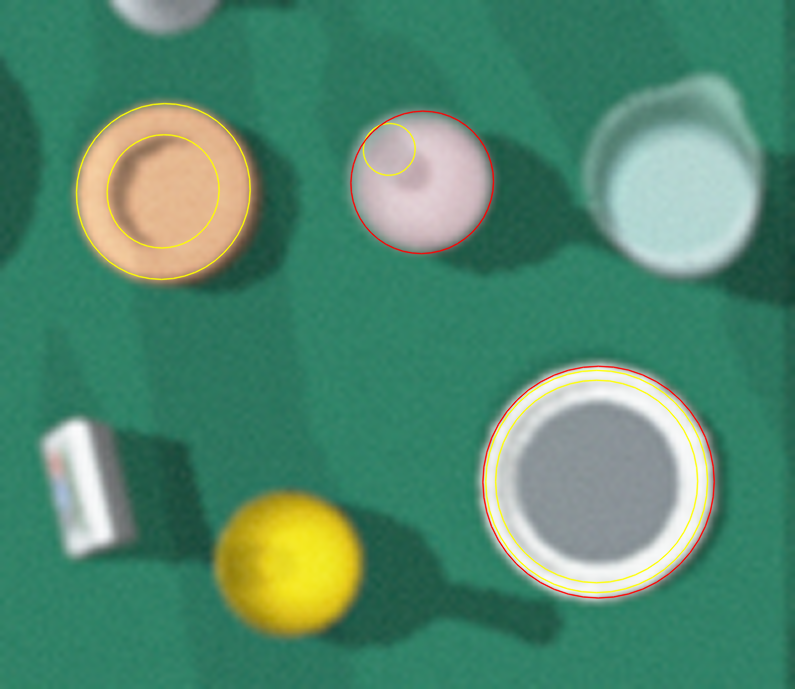

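View pics/o2a.png

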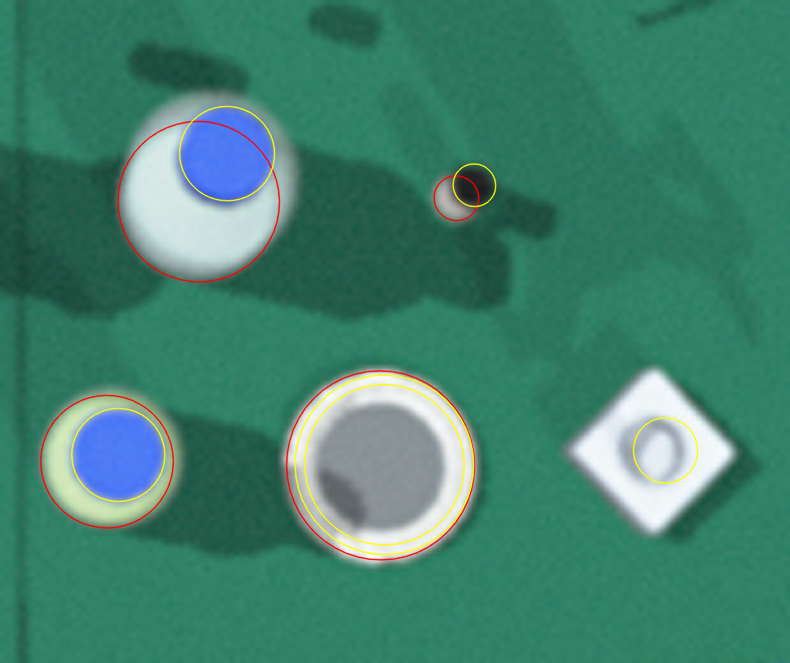

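View pics/o3a.png

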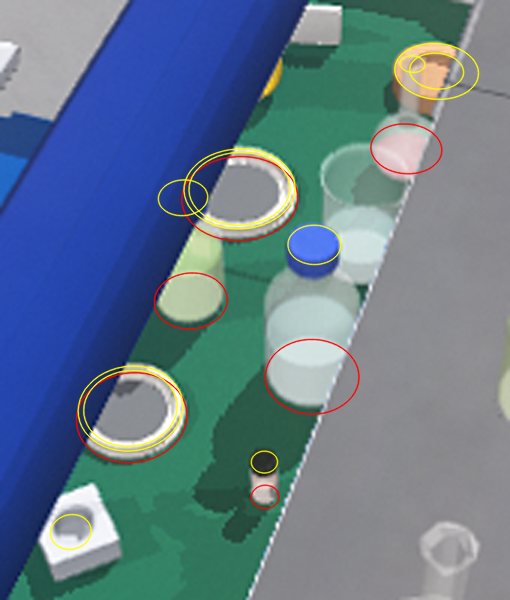

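{"name": "jog_arm", "arguments": {
  "rows": [
    [[0, 0, 0], [0, 0, 8.63], 8.5],
    [[0, 0, 0], [0, 0, 8.63], 8.5],
    [[0, 0, 0], [0, 0, 8.63], 8.5],
    [[0, 0, 0], [0, 0, 0], 8.5]
  ]
}}

```text
clock: 1.1
position: [272.9, -562.2, 231.3]
ee_rot: [-0.001, 1.0, 0.0, -0.0]
contact_force: [-1.1, -0.2, -0.1]
gripper_width: 85.1
```

{"name": "jog_arm", "arguments": {
  "rows": [
    [[-2.0, 1.5, 0], [0, 0, 0], 6],
    [[-4.1, 3.0, 0], [0, 0, 0], 6],
    [[-4.2, 3.1, 0], [0, 0, 0], 6],
    [[-4.2, 3.1, 0], [0, 0, 0], 6],
    [[-4.2, 3.1, 0], [0, 0, 0], 6],
    [[-4.2, 3.1, 0], [0, 0, 0], 6],
    [[-4.2, 3.1, 0], [0, 0, 0], 6],
    [[-4.1, 3.1, 0], [0, 0, 0], 6],
    [[-2.0, 1.5, 0], [0, 0, 0], 6],
    [[0, 0, 0], [0, 0, 0], 6]
  ]
}}

```text
clock: 2.35
position: [605.9, -315.1, 230.7]
ee_rot: [-0.002, 1.0, 0.0, -0.0]
contact_force: [-0.9, -0.2, 0.1]
gripper_width: 59.7
```

{"name": "jog_arm", "arguments": {
  "rows": [
    [[0, 0, 4], [0, 0, 0], 6],
    [[0, 0, 5], [0, 0, 0], 6],
    [[0, 0, 4], [0, 0, 0], 6],
    [[0, 0, 1.5], [0, 0, 0], 6],
    [[0, 0, 0], [0, 0, 0], 6]
  ]
}}

```text
clock: 2.98
position: [604.3, -317.1, 86.2]
ee_rot: [0.0, 1.0, -0.0, -0.001]
contact_force: [0.9, 0.8, 0.5]
gripper_width: 59.9
```

```bash
sed -i 's/"narrow":(464/"narrow":(463/;s/-420.7/-415/;s/"v":(606,-318)/"v":(604.5,-316.5)/;s/"f":(615.4,99)/"f":(615,97.5)/' pos.py; python3 -c "
from h import *
crop('side',200,120,370,340,3,'v1.png')
crop('top',280,100,450,270,3,'v1t.png');print(arm.read_state()['position'])"
```

```text
[ 605.88662866 -317.21857658   88.4846513 ]
```

View pics/v1.png

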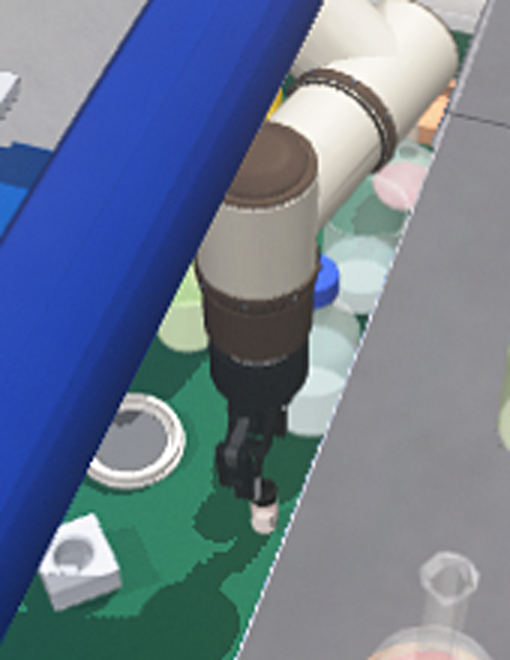

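View pics/v1t.png

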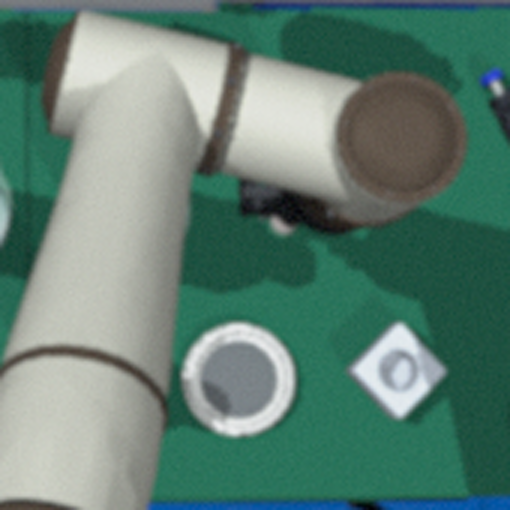

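```bash
python3 -c "
from h import *
for z in (250,300,350,400,450): print(z,proj('side',[605,-317,z]),proj('side',[605,-180,z]))
print(arm.read_state()['joints'])"
```

```text
250 [[286.19885586 233.79564413]] [[304.76336676 191.83299865]]
300 [[285.84767662 219.11422403]] [[304.99537033 176.92934168]]
350 [[285.47337965 203.42622119]] [[305.23582892 161.12220256]]
400 [[285.07404436 186.64278842]] [[305.48464499 144.34579594]]
450 [[284.64761677 168.6676117 ]] [[305.74153644 126.5312884 ]]
[-2.46155720e-01  5.97804694e-01 -1.17008684e-02  8.85678355e-04
 -9.57758013e-01 -1.32502092e+00]
```

```bash
python3 -c "
from h import *
f=lambda P:(proj('side',P)-[200,120])*3
print(f([[605,-317,92],[605,-347,92],[605,-287,92],[575,-317,92],[635,-317,92],[605,-317,54]]))
crop('side',255,240,315,310,9,'v2.png')"
```

```text
[[261.52779539 463.35614768]
 [249.53693683 492.19945783]
 [273.19170716 435.27070155]
 [227.15632205 453.94950439]
 [296.24320218 472.81629021]
 [262.15364386 489.28794344]]
```

View pics/v2.png

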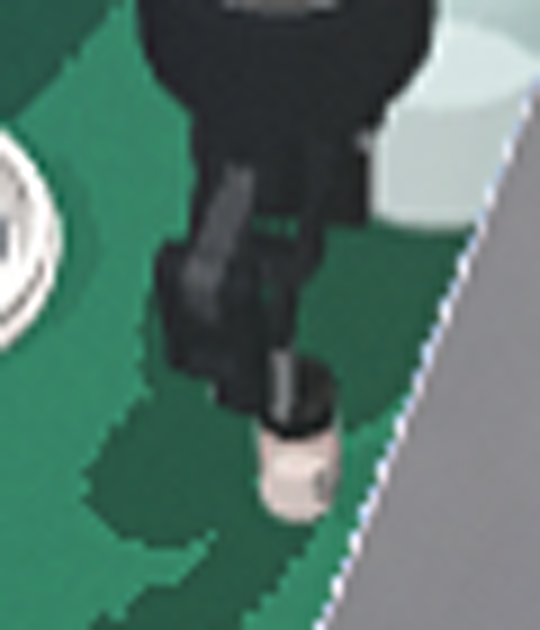

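{"name": "jog_arm", "arguments": {
  "rows": [
    [[0, 0, 2], [0, 0, 0], 6],
    [[0, 0, 2], [0, 0, 0], 6],
    [[0, 0, 1.5], [0, 0, 0], 6],
    [[0, 0, 0.4], [0, 0, 0], 6],
    [[0, 0, 0], [0, 0, 0], 3.5],
    [[0, 0, 0], [0, 0, 0], 2.5],
    [[0, 0, 0], [0, 0, 0], 0.5],
    [[0, 0, 0], [0, 0, 0], 0.5],
    [[0, 0, 0], [0, 0, 0], 0.5],
    [[0, 0, 0], [0, 0, 0], 0.5]
  ]
}}

```text
clock: 4.38
position: [605.7, -316.6, 28.6]
ee_rot: [-0.0, 1.0, -0.0, 0.001]
contact_force: [0.4, 0.4, 4.5]
gripper_width: 21.6
```

{"name": "jog_arm", "arguments": {
  "rows": [
    [[0, 0, -1], [0, 0, 0], 0.5],
    [[0, 0, -2], [0, 0, 0], 0.5],
    [[0, 0, -2], [0, 0, 0], 0.5],
    [[0, 0, 0], [0, 0, 0], 0.5]
  ]
}}

```text
clock: 4.88
position: [605.7, -316.6, 79.0]
ee_rot: [0.0, 1.0, -0.0, 0.002]
contact_force: [0.0, -1.1, 0.1]
gripper_width: 21.2
```

```bash
python3 -c "
from h import *
print(arm.read_state()['position'],arm.read_state()['gripper_width'])
crop('side',245,225,325,315,6.5,'v3.png')"
```

```text
[ 605.7244776  -316.58338295   79.00703779] 21.17968192670428
```

View pics/v3.png

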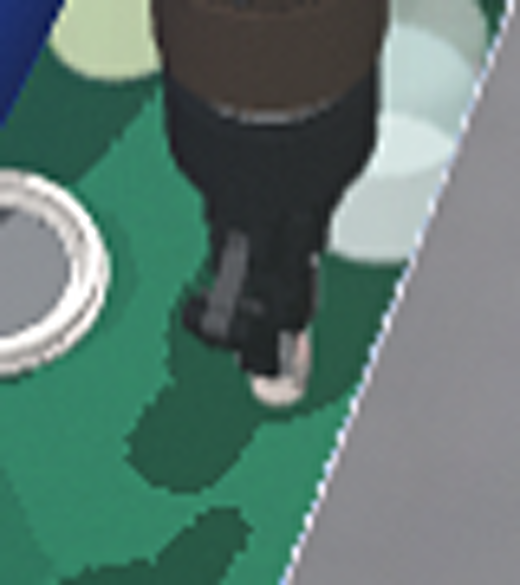

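```bash
cat > t.py <<'E'
from ov import *
R=(0,0,255);Y=(0,255,255)
o=[605,-316.6,50]
B=[470,-415,0]
sq=np.array([[42.4,0,30],[0,42.4,30],[-42.4,0,30],[0,-42.4,30]])
I=[(circ(12,0)+o,R),(circ(12,20)+o,Y),(circ(17,30)+B,Y),(sq+B,R)]
overlay("side",I,(205,235,325,325),6.5,"t1.png")
overlay("top",I,(385,195,440,250),10,"t2.png")
E
python3 t.py
```

```text
(no output)
```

View pics/t1.png

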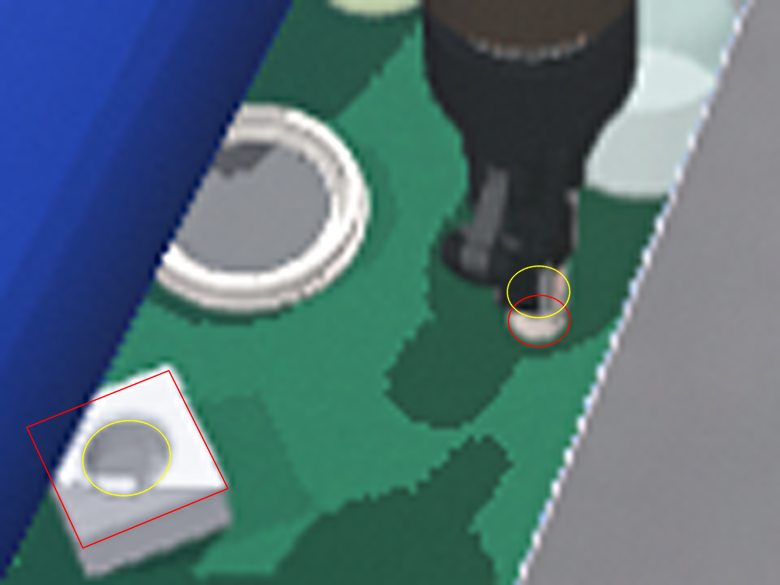

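View pics/t2.png

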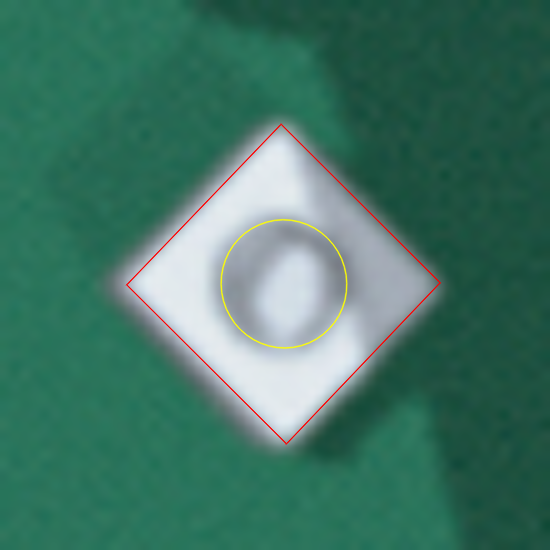

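{"name": "jog_arm", "arguments": {
  "rows": [
    [[1.5, -1.1, 0], [0, 0, 0], 0.5],
    [[2.5, -1.8, 0], [0, 0, 0], 0.5],
    [[2.8, -2.0, 0], [0, 0, 0], 0.5],
    [[2.8, -2.0, 0], [0, 0, 0], 0.5],
    [[2.4, -1.8, 0], [0, 0, 0], 0.5],
    [[1.5, -1.17, 0], [0, 0, 0], 0.5],
    [[0, 0, 0], [0, 0, 0], 0.5],
    [[0, 0, 0.8], [0, 0, 0], 0.5],
    [[0, 0, 0], [0, 0, 0], 0.5]
  ]
}}

```text
clock: 6.15
position: [470.0, -414.1, 68.1]
ee_rot: [-0.0, 1.0, 0.001, -0.001]
contact_force: [-0.9, 0.2, -0.6]
gripper_width: 21.6
```

```bash
python3 -c "
from h import *
s=arm.read_state();print(s['position'],s['contact_force'])
crop('side',190,235,290,335,6,'v4.png')
crop('top',370,180,450,260,7,'v4t.png')"
```

```text
[ 469.96282594 -414.08292323   68.10565733] [-0.9334592   0.20703483 -0.56259194]
```

View pics/v4.png

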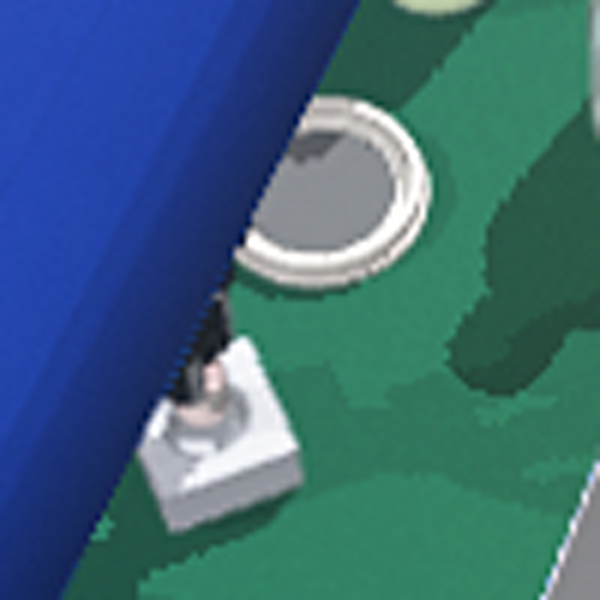

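View pics/v4t.png

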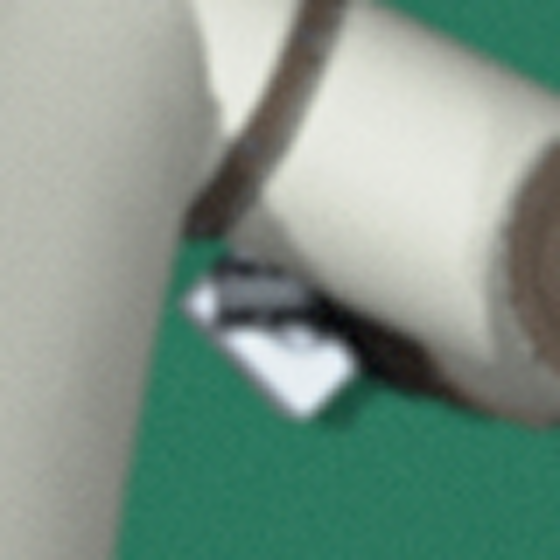

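{"name": "jog_arm", "arguments": {
  "rows": [
    [[0, 0, 0.6], [0, 0, 0], 0.5],
    [[0, 0, 0.7], [0, 0, 0], 0.5],
    [[0, 0, 0.7], [0, 0, 0], 0.5],
    [[0, 0, 0.6], [0, 0, 0], 0.5],
    [[0, 0, 0.4], [0, 0, 0], 0.5],
    [[0, 0, 0.3], [0, 0, 0], 0.5],
    [[0, 0, 0.2], [0, 0, 0], 0.5],
    [[0, 0, 0], [0, 0, 0], 0.5]
  ]
}}

```text
clock: 7.25
position: [470.1, -415.1, 34.6]
ee_rot: [-0.0, 1.0, -0.0, 0.0]
contact_force: [-0.7, 0.5, 0.6]
gripper_width: 21.8
```

{"name": "jog_arm", "arguments": {
  "rows": [
    [[0, 0, 0.1], [0, 0, 0], 0.5],
    [[0, 0, 0], [0, 0, 0], 2.5],
    [[0, 0, 0], [0, 0, 0], 3.0],
    [[0, 0, 0], [0, 0, 0], 4.5],
    [[0, 0, 0], [0, 0, 0], 5],
    [[0, 0, -1.5], [0, 0, 0], 5],
    [[0, 0, -3], [0, 0, 0], 5.0],
    [[0, 0, -5], [0, 0, 0], 6],
    [[0, 0, -5], [0, 0, 0], 8],
    [[0, 0, 0], [0, 0, 0], 8]
  ]
}}

```text
clock: 8.5
position: [472.4, -416.7, 185.2]
ee_rot: [-0.0, 1.0, -0.003, 0.005]
contact_force: [-0.0, 0.2, -0.5]
gripper_width: 80.2
```

```bash
python3 -c "
from h import *
s=arm.read_state();print(s['position'],s['contact_force'])
crop('side',190,235,290,335,6,'v5.png')"
```

```text
[ 472.37671523 -416.73547612  185.15795144] [-0.01651847  0.1639129  -0.53453326]
```

View pics/v5.png

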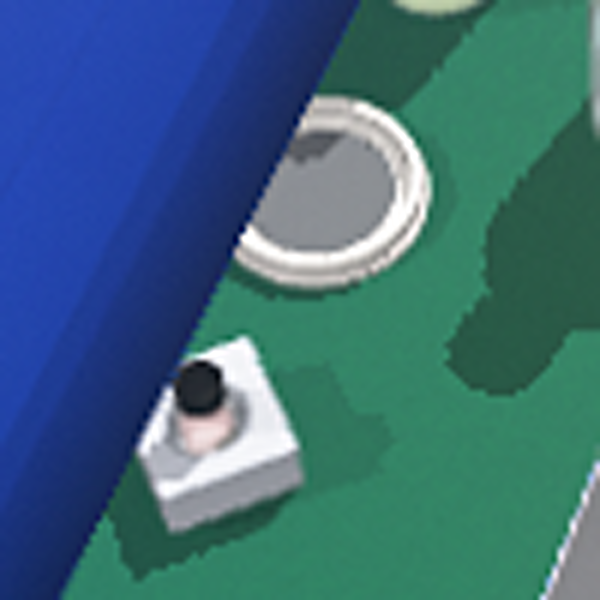

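{"name": "jog_arm", "arguments": {
  "rows": [
    [[0, 1.8, -1], [0, 0, 0], 8],
    [[0.1, 4, -1], [0, 0, 0], 8],
    [[0.1, 4.5, 0], [0, 0, 0], 8],
    [[0.1, 4.5, 0], [0, 0, 0], 8],
    [[0, 4.5, 0], [0, 0, 0], 8],
    [[0, 4.5, 0], [0, 0, 0], 8],
    [[0, 3.2, 0], [0, 0, 0], 8],
    [[0, 1.4, 0], [0, 0, 0], 8],
    [[0, 0, 2], [0, 0, 0], 8],
    [[0, 0, 0], [0, 0, 0], 8]
  ]
}}

```text
clock: 9.8
position: [465.5, -130.8, 176.9]
ee_rot: [0.0, 1.0, 0.0, -0.002]
contact_force: [-0.2, -0.1, 0.1]
gripper_width: 80.2
```

```bash
python3 -c "
from h import *
s=arm.read_state();print(s['position'],s['contact_force'])
crop('side',200,120,370,340,3,'b1.png')
crop('top',250,150,420,270,4,'b1t.png')"
```

```text
[ 465.45500887 -130.80780809  176.9047072 ] [-0.22925975 -0.12403251  0.13528068]
```

View pics/b1t.png

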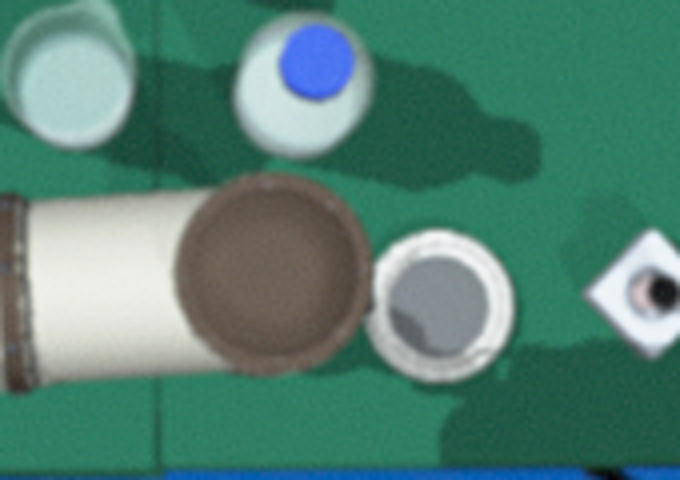

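View pics/b1.png

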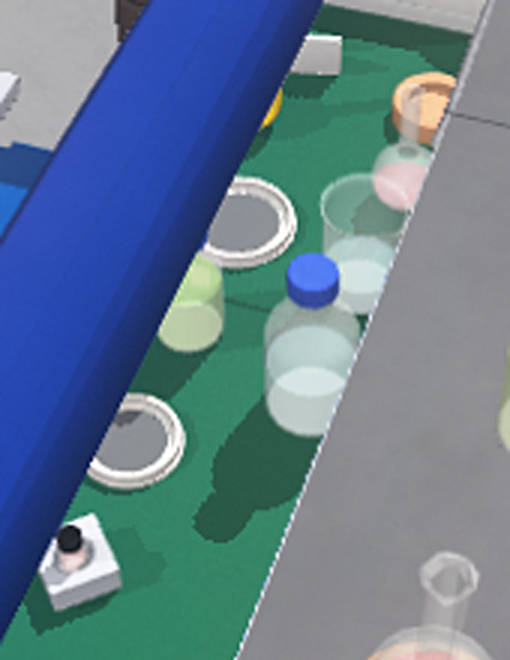

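{"name": "jog_arm", "arguments": {
  "rows": [
    [[0, 0, 1.5], [0, 0, 0], 8],
    [[0, 0, 1.5], [0, 0, 0], 8],
    [[0, 0, 1.3], [0, 0, 0], 8],
    [[0, 0, 0.7], [0, 0, 0], 7],
    [[0, 0, 0], [0, 0, 0], 5.5],
    [[0, 0, 0], [0, 0, 0], 4.8],
    [[0, 0, 0], [0, 0, 0], 3],
    [[0, 0, 0], [0, 0, 0], 3],
    [[0, 0, 0], [0, 0, 0], 3],
    [[0, 0, 0], [0, 0, 0], 3]
  ]
}}

```text
clock: 11.15
position: [467.7, -131.0, 129.4]
ee_rot: [-0.0, 1.0, -0.0, 0.001]
contact_force: [-0.5, 0.7, 5.2]
gripper_width: 41.1
```

{"name": "jog_arm", "arguments": {
  "rows": [
    [[0, 0, -0.4], [0, 0, 0], 3],
    [[0, 0, -0.8], [0, 0, 0], 3],
    [[0, 0, 0], [0, 0, 0], 3]
  ]
}}

```text
clock: 11.52
position: [467.1, -131.0, 140.7]
ee_rot: [0.0, 1.0, 0.0, 0.0]
contact_force: [0.4, -0.0, -2.5]
gripper_width: 41.1
```

```bash
python3 -c "
from h import *
s=arm.read_state();print(s['position'],s['contact_force'],s['wrist_torque'],s['gripper_width'])
crop('side',230,170,300,250,8,'b2.png')"
```

```text
[ 467.12228018 -131.0001803   140.71846336] [ 0.36256943 -0.00895913 -2.49746207] [-0.01357503 -0.0412163  -0.03749463] 41.113562269362376
```

View pics/b2.png

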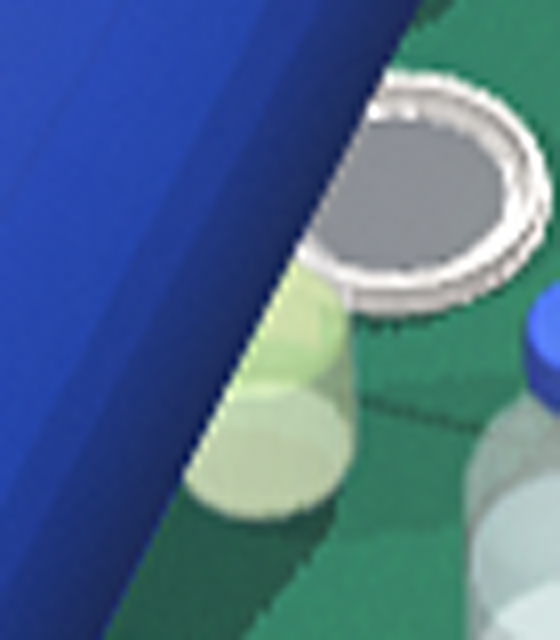

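```bash
cat > t.py <<'E'
from ov import *
R=(0,0,255);Y=(0,255,255)
o=[466.9,-131,12]
I=[(circ(35,0)+o,R),(circ(35,60)+o,Y)]
overlay("side",I,(230,170,300,250),8,"t3.png")
E
python3 t.py
```

```text
(no output)
```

View pics/t3.png

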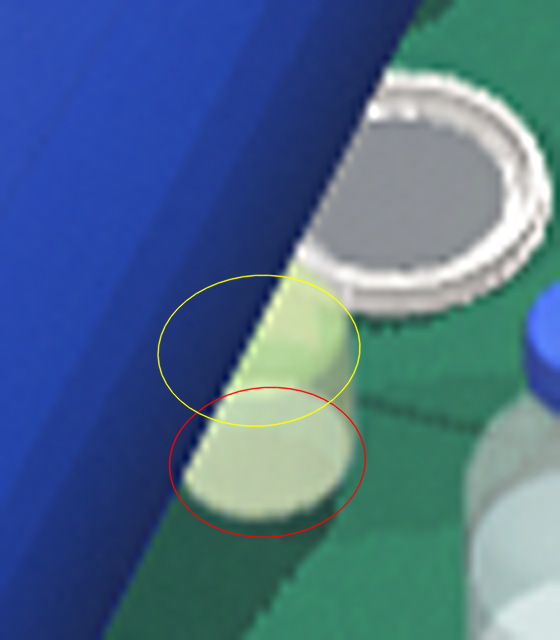

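{"name": "jog_arm", "arguments": {
  "rows": [
    [[0, 0, -1.2], [0, 0, 0], 3],
    [[0, -1.0, -0.5], [0, 0, 0], 3],
    [[0.1, -2, 0], [0, 0, 0], 3],
    [[0.1, -2.7, 0], [0, 0, 0], 3],
    [[0.1, -2.7, 0], [0, 0, 0], 3],
    [[0, -2.7, 0], [0, 0, 0], 3],
    [[0, -2, 0], [0, 0, 0], 3],
    [[0, -1.34, 0], [0, 0, 0], 3],
    [[0, 0, 0], [0, 0, 0], 3]
  ]
}}

```text
clock: 12.75
position: [463.8, -276.2, 157.3]
ee_rot: [0.001, 1.0, 0.0, 0.0]
contact_force: [-0.2, -0.2, -2.6]
gripper_width: 41.1
```

```bash
cat > t.py <<'E'
from ov import *
R=(0,0,255);Y=(0,255,255)
print(arm.read_state()['position'])
o=[463.9,-275.4,29];n=[463,-275.4,0]
I=[(circ(35,0)+o,R),(circ(47,14)+n,Y),(circ(50,0)+n,Y)]
overlay("side",I,(200,200,290,300),6,"t4.png")
E
python3 t.py
```

```text
[ 463.77938048 -276.15578535  157.28444562]
```

View pics/t4.png

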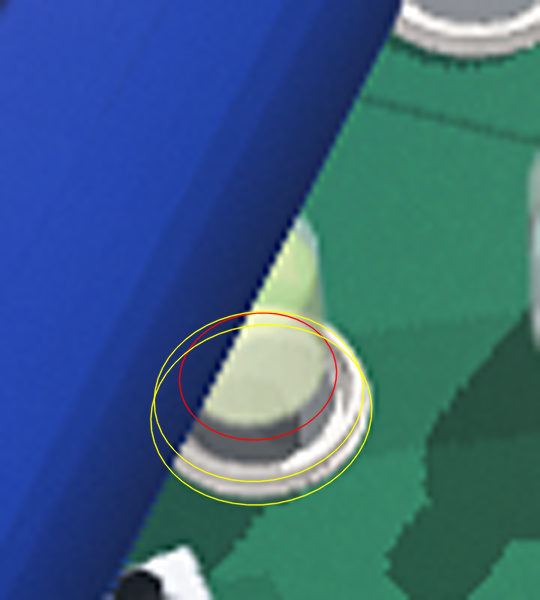

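{"name": "jog_arm", "arguments": {
  "rows": [
    [[-0.2, 0, 0.4], [0, 0, 0], 3],
    [[0, 0, 0.6], [0, 0, 0], 3],
    [[0, 0, 0.5], [0, 0, 0], 3],
    [[0, 0, 0.4], [0, 0, 0], 3],
    [[0, 0, 0.3], [0, 0, 0], 3],
    [[0, 0, 0.2], [0, 0, 0], 3],
    [[0, 0, 0.1], [0, 0, 0], 3],
    [[0, 0, 0], [0, 0, 0], 3]
  ]
}}

```text
clock: 13.8
position: [466.5, -275.5, 133.5]
ee_rot: [-0.0, 1.0, -0.0, 0.001]
contact_force: [-1.8, 2.1, 5.4]
gripper_width: 40.8
```

{"name": "jog_arm", "arguments": {
  "rows": [
    [[0, 0, 0], [0, 0, 0], 4.3],
    [[0, 0, 0], [0, 0, 0], 4.8],
    [[0, 0, 0], [0, 0, 0], 6],
    [[0, 0, 0], [0, 0, 0], 8],
    [[0, 0, 0], [0, 0, 0], 8],
    [[0, 0, -2], [0, 0, 0], 8],
    [[0, 0, -5], [0, 0, 0], 8],
    [[0, 0, -4], [0, 0, 0], 8],
    [[0, 0, 0], [0, 0, 0], 8]
  ]
}}

```text
clock: 14.92
position: [467.7, -276.1, 246.2]
ee_rot: [-0.0, 1.0, -0.001, 0.004]
contact_force: [1.0, 0.3, 0.3]
gripper_width: 80.1
```

```bash
cat > t.py <<'E'
from ov import *
R=(0,0,255);Y=(0,255,255)
print(arm.read_state()['position'])
o=[463.9,-275.4,4];n=[463,-275.4,0]
I=[(circ(35,0)+o,R),(circ(47,14)+n,Y)]
overlay("side",I,(200,200,290,300),6,"t5.png")
E
python3 t.py
```

```text
[ 467.70488232 -276.10157893  246.20971995]
```

View pics/t5.png

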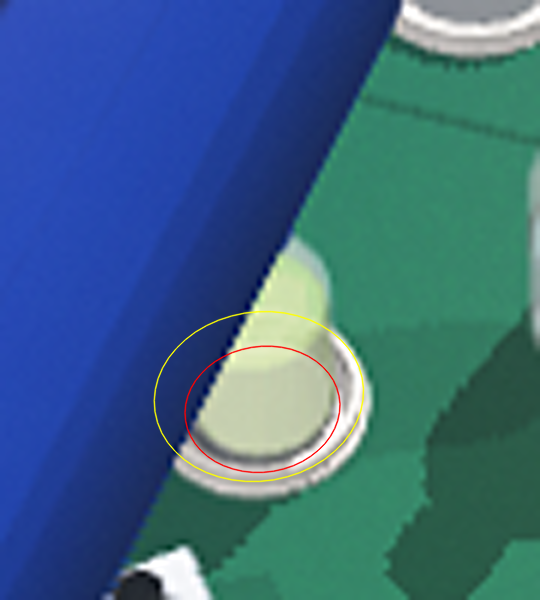

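{"name": "jog_arm", "arguments": {
  "rows": [
    [[-1.5, 1.0, 0], [0, 0, 0], 8],
    [[-3, 2.1, 0], [0, 0, 0], 8],
    [[-3.5, 2.4, 0], [0, 0, 0], 8],
    [[-3.3, 2.3, 0], [0, 0, 0], 8],
    [[-2.5, 1.7, 0], [0, 0, 0], 8],
    [[0, 0, 1.5], [0, 0, 0], 8],
    [[0, 0, 2.1], [0, 0, 0], 8],
    [[0, 0, 1], [0, 0, 0], 8],
    [[0, 0, 0], [0, 0, 0], 8]
  ]
}}

```text
clock: 16.1
position: [603.0, -180.5, 194.8]
ee_rot: [0.0, 1.0, 0.0, -0.002]
contact_force: [0.6, 0.5, 0.2]
gripper_width: 79.8
```

```bash
cat > t.py <<'E'
from ov import *
R=(0,0,255);Y=(0,255,255)
print(arm.read_state()['position'])
o=[604,-180,0]
I=[(circ(22,181)+o,R),(circ(22,163)+o,Y),(np.array([[593,-222,205],[615,-222,205]])+0,Y)]
overlay("side",I,(260,160,350,260),6,"t6.png")
E
python3 t.py
```

```text
[ 603.00019553 -180.54263582  194.79173972]
```

View pics/t6.png

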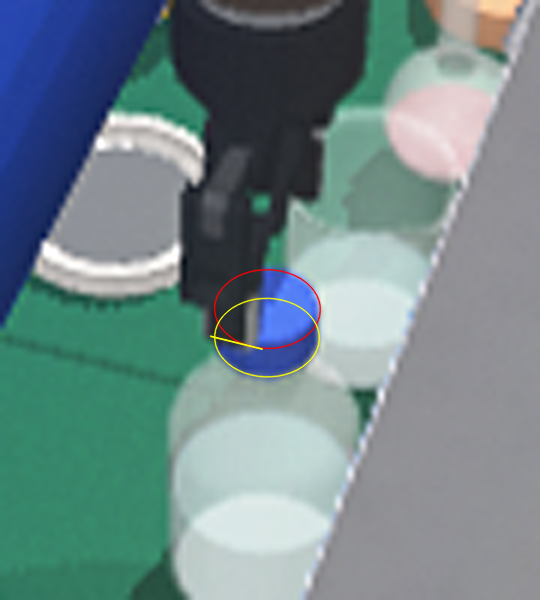

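{"name": "jog_arm", "arguments": {
  "rows": [
    [[0, 0, 1.2], [0, 0, 0], 8],
    [[0, 0, 1.2], [0, 0, 0], 8],
    [[0, 0, 0.6], [0, 0, 0], 7],
    [[0, 0, 0], [0, 0, 0], 5.5],
    [[0, 0, 0], [0, 0, 0], 4.8],
    [[0, 0, 0], [0, 0, 0], 3],
    [[0, 0, 0], [0, 0, 0], 3],
    [[0, 0, 0], [0, 0, 0], 3],
    [[0, 0, 0], [0, 0, 0], 3]
  ]
}}

```text
clock: 17.27
position: [604.5, -180.4, 167.3]
ee_rot: [-0.0, 1.0, -0.0, 0.001]
contact_force: [0.4, 1.8, 5.7]
gripper_width: 41.3
```

{"name": "jog_arm", "arguments": {
  "rows": [
    [[0, 0, -0.4], [0, 0, 0], 3],
    [[0, 0, -0.8], [0, 0, 0], 3],
    [[0, 0, -1.0], [0, 0, 0], 3],
    [[0, 0, -1.0], [0, 0, 0], 3],
    [[0, 0, 0], [0, 0, 0], 3]
  ]
}}

```text
clock: 17.9
position: [604.6, -180.5, 199.7]
ee_rot: [0.0, 1.0, -0.0, 0.001]
contact_force: [0.2, 0.0, -3.7]
gripper_width: 41.6
```

```bash
cat > t.py <<'E'
from ov import *
R=(0,0,255);Y=(0,255,255)
s=arm.read_state();print(s['position'],s['wrist_torque'])
o=[604,-180,32]
I=[(circ(22,181)+o,R),(circ(43,15)+o,Y)]
overlay("side",I,(260,150,350,270),5,"t7.png")
E
python3 t.py
```

```text
[ 604.56962224 -180.50683939  199.71126106] [-0.01262144 -0.09402805 -0.04111567]
```

View pics/t7.png

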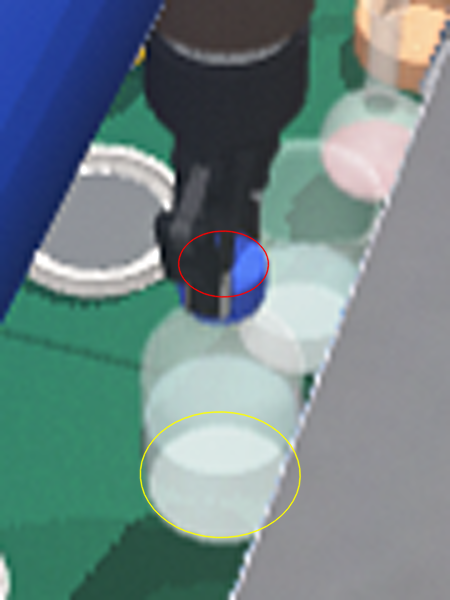

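{"name": "jog_arm", "arguments": {
  "rows": [
    [[1.2, 0, 0], [0, 0, 0], 3],
    [[2.4, 0, 0], [0, 0, 0], 3],
    [[2.8, 0, 0], [0, 0, 0], 3],
    [[2.8, 0.5, 0], [0, 0, 0], 3],
    [[2.4, 1.2, 0], [0, 0, 0], 3],
    [[1.4, 2.2, 0], [0, 0, 0], 3],
    [[0.8, 2.8, 0], [0, 0, 0], 3],
    [[0, 2.8, 0], [0, 0, 0], 3],
    [[0, 2.8, 0], [0, 0, 0], 3],
    [[0, 2.8, 0], [0, 0, 0], 3]
  ]
}}

```text
clock: 19.2
position: [464.6, -28.8, 198.2]
ee_rot: [0.0, 1.0, -0.0, -0.0]
contact_force: [0.3, 0.3, -3.7]
gripper_width: 41.5
```

{"name": "jog_arm", "arguments": {
  "rows": [
    [[0, 2.2, 0], [0, 0, 0], 3],
    [[0, 1.4, 0], [0, 0, 0], 3],
    [[0, 0.6, 0], [0, 0, 0], 3],
    [[0, 0, 0], [0, 0, 0], 3]
  ]
}}

```text
clock: 19.7
position: [465.7, 12.5, 198.3]
ee_rot: [-0.0, 1.0, -0.0, -0.0]
contact_force: [-1.3, 0.3, -3.7]
gripper_width: 41.5
```

```bash
cat > t.py <<'E'
from ov import *
R=(0,0,255);Y=(0,255,255)
s=arm.read_state();print(s['position'],s['wrist_torque'])
o=[466,12.6,32];n=[466,12.6,0]
I=[(circ(43,5)+o,R),(circ(56,14)+n,Y),(circ(59,0)+n,Y)]
overlay("side",I,(230,130,330,240),5.4,"t8.png")
overlay("top",[],(200,100,420,270),3.5,"t8t.png")
E
python3 t.py
```

```text
[465.68167846  12.49172168 198.25092341] [ 0.00264782 -0.0307976  -0.00130037]
```

View pics/t8.png

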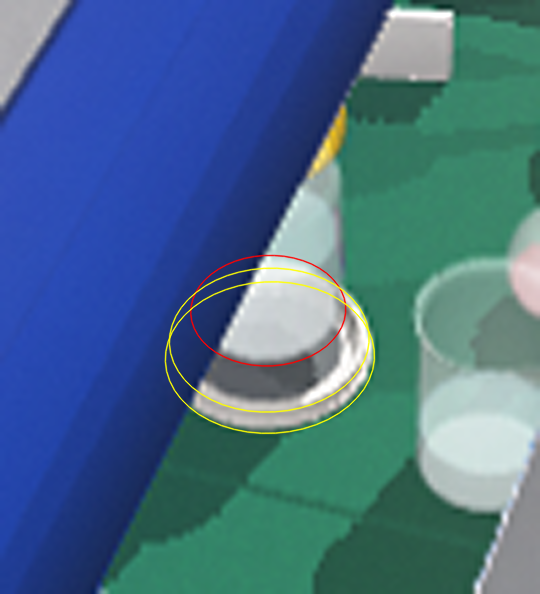

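View pics/t8t.png

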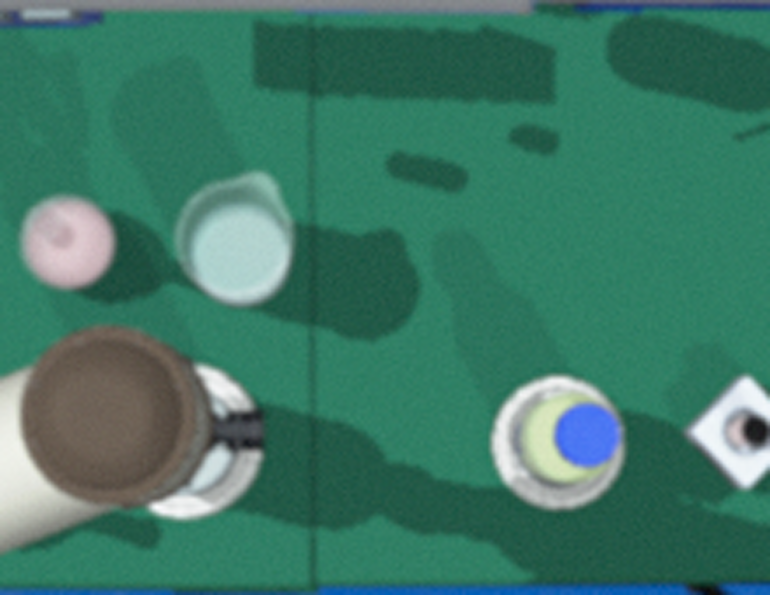

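{"name": "jog_arm", "arguments": {
  "rows": [
    [[0, 0, 0.5], [0, 0, 0], 3],
    [[0, 0, 0.7], [0, 0, 0], 3],
    [[0, 0, 0.6], [0, 0, 0], 3],
    [[0, 0, 0.4], [0, 0, 0], 3],
    [[0, 0, 0.3], [0, 0, 0], 3],
    [[0, 0, 0.2], [0, 0, 0], 3],
    [[0, 0, 0.1], [0, 0, 0], 3],
    [[0, 0, 0], [0, 0, 0], 3]
  ]
}}

```text
clock: 20.8
position: [466.6, 12.8, 171.2]
ee_rot: [-0.0, 1.0, 0.0, 0.001]
contact_force: [-1.0, 0.5, 3.6]
gripper_width: 41.5
```

On the floor (force reversed). Release and retreat.

{"name": "jog_arm", "arguments": {
  "rows": [
    [[0, 0, 0], [0, 0, 0], 4.3],
    [[0, 0, 0], [0, 0, 0], 4.8],
    [[0, 0, 0], [0, 0, 0], 6],
    [[0, 0, 0], [0, 0, 0], 8],
    [[0, 0, 0], [0, 0, 0], 8],
    [[0, 0, -2], [0, 0, 0], 8],
    [[0, 0, -4], [0, 0, 0], 8],
    [[0, 0, -2], [0, 0, 0], 8],
    [[0, 0, 0], [0, 0, 0], 8]
  ]
}}

```text
clock: 21.92
position: [466.7, 12.9, 251.8]
ee_rot: [0.0, 1.0, 0.001, 0.002]
contact_force: [-0.3, 0.4, -1.0]
gripper_width: 79.9
```

```bash
cat > t.py <<'E'
from ov import *
R=(0,0,255);Y=(0,255,255)
o=[615.2,98,0];n=[613,232.5,0]
I=[(circ(12,149)+o,Y),(circ(12,80)+o,Y),(circ(36,35)+o,R),(circ(18,0)+o,R),(circ(45,26)+n,Y),(circ(29,26)+n,Y),(circ(45,0)+n,R)]
overlay("side",I,(290,110,370,210),6,"f1.png")
overlay("top",I,(140,135,260,215),6.5,"f1t.png")
E
python3 t.py
```

```text
(no output)
```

View pics/f1.png

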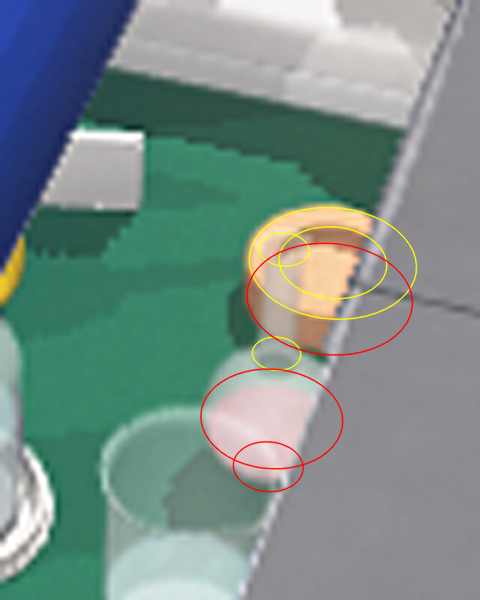

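View pics/f1t.png

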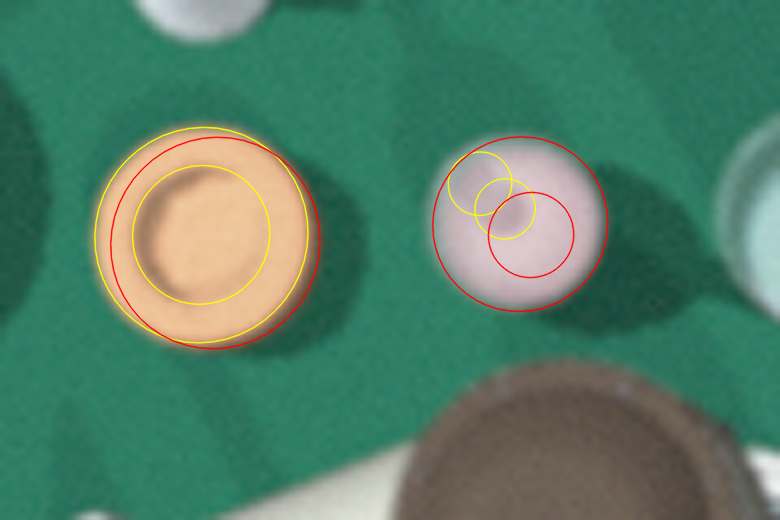

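{"name": "jog_arm", "arguments": {
  "rows": [
    [[-1.5, 0.9, 0], [0, 0, 0], 7],
    [[-3, 1.7, 0], [0, 0, 0], 6],
    [[-3.6, 2.0, 0], [0, 0, 0], 6],
    [[-3.6, 2.0, 0], [0, 0, 0], 6],
    [[-2.4, 1.4, 0], [0, 0, 0], 6],
    [[-0.8, 0.5, 1.0], [0, 0, 0], 6],
    [[0, 0, 3], [0, 0, 0], 6],
    [[0, 0, 3], [0, 0, 0], 6],
    [[0, 0, 1], [0, 0, 0], 6],
    [[0, 0, 0], [0, 0, 0], 6]
  ]
}}

```text
clock: 23.28
position: [614.6, 97.4, 169.6]
ee_rot: [-0.0, 1.0, -0.0, -0.001]
contact_force: [0.1, -0.2, 0.9]
gripper_width: 60.2
```

```bash
cat > t.py <<'E'
from ov import *
s=arm.read_state();print(s['position'])
overlay("side",[],(290,90,370,210),5,"f2.png")
overlay("top",[],(140,100,300,240),5,"f2t.png")
E
python3 t.py
```

```text
[614.58480285  97.36600492 169.59206204]
```

View pics/f2.png

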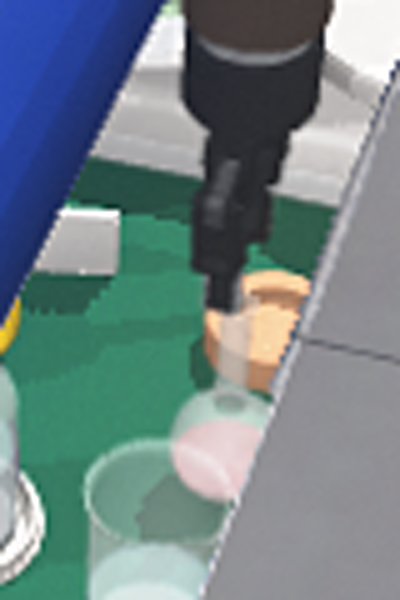

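View pics/f2t.png

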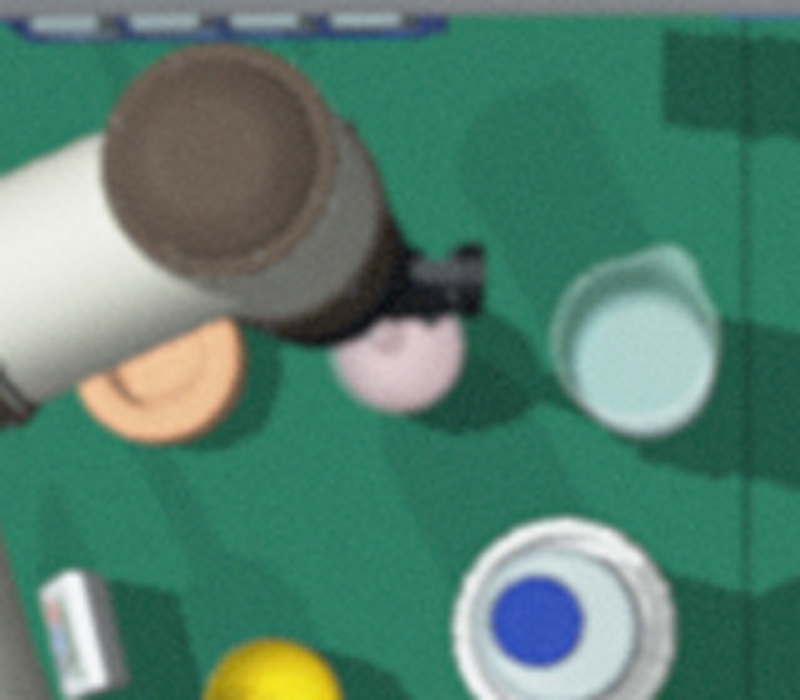

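{"name": "jog_arm", "arguments": {
  "rows": [
    [[0, 0, 1.5], [0, 0, 0], 6],
    [[0, 0, 2], [0, 0, 0], 6],
    [[0, 0, 1.5], [0, 0, 0], 6],
    [[0, 0, 0.8], [0, 0, 0], 5],
    [[0, 0, 0], [0, 0, 0], 3.5],
    [[0, 0, 0], [0, 0, 0], 2.8],
    [[0, 0, 0], [0, 0, 0], 1],
    [[0, 0, 0], [0, 0, 0], 1],
    [[0, 0, 0], [0, 0, 0], 1],
    [[0, 0, 0], [0, 0, 0], 1]
  ]
}}

```text
clock: 24.62
position: [615.5, 97.8, 113.1]
ee_rot: [-0.0, 1.0, 0.0, 0.001]
contact_force: [-1.3, 0.2, 3.4]
gripper_width: 22.8
```

{"name": "jog_arm", "arguments": {
  "rows": [
    [[0, 0, -0.4], [0, 0, 0], 1],
    [[0, 0, -1], [0, 0, 0], 1],
    [[0, 0, -1.5], [0, 0, 0], 1],
    [[0, 0, -1.5], [0, 0, 0], 1],
    [[0, 0, 0], [0, 0, 0], 1]
  ]
}}

```text
clock: 25.25
position: [616.0, 98.0, 158.6]
ee_rot: [-0.0, 1.0, 0.001, 0.002]
contact_force: [-0.5, 0.5, -0.5]
gripper_width: 23.3
```

```bash
cat > t.py <<'E'
from ov import *
s=arm.read_state();print(s['position'])
R=(0,0,255);Y=(0,255,255)
o=[614.5,97.5,44]
I=[(circ(36,35)+o,R),(circ(12,80)+o,Y)]
overlay("side",I,(290,90,370,210),5,"f3.png")
overlay("top",I,(140,120,270,220),5.5,"f3t.png")
E
python3 t.py
```

```text
[615.99243409  97.97250575 158.58592672]
```

View pics/f3.png

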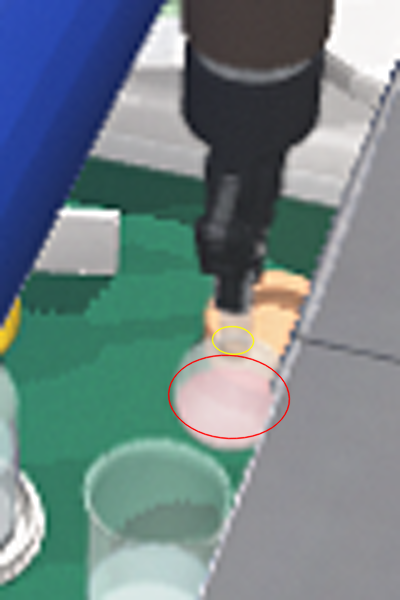

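View pics/f3t.png

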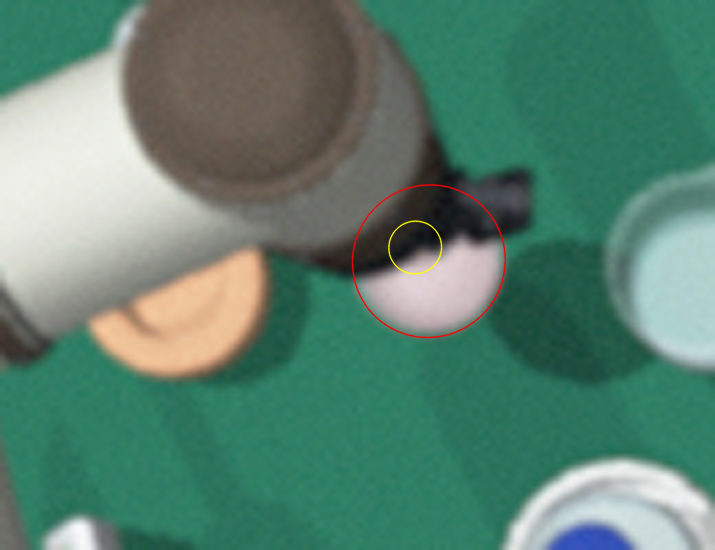

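{"name": "jog_arm", "arguments": {
  "rows": [
    [[0, 1.0, 0], [0, 0, 0], 1],
    [[0.1, 2, 0], [0, 0, 0], 1],
    [[0, 2.5, 0], [0, 0, 0], 1],
    [[0, 2.5, 0], [0, 0, 0], 1],
    [[0, 2.5, 0], [0, 0, 0], 1],
    [[0, 1.8, 0], [0, 0, 0], 1],
    [[0, 1.2, 0], [0, 0, 0], 1],
    [[0, 0, 0.8], [0, 0, 0], 1],
    [[0, 0, 0.5], [0, 0, 0], 1],
    [[0, 0, 0], [0, 0, 0], 1]
  ]
}}

```text
clock: 26.6
position: [613.5, 231.5, 142.4]
ee_rot: [0.001, 1.0, -0.001, -0.001]
contact_force: [0.5, -0.0, -1.4]
gripper_width: 22.8
```

```bash
cat > t.py <<'E'
from ov import *
s=arm.read_state();print(s['position'])
R=(0,0,255);Y=(0,255,255)
o=[613.5,232.5,31];n=[613,232.5,0]
I=[(circ(36,35)+o,R),(circ(45,26)+n,Y)]
overlay("side",I,(290,90,370,210),5,"f4.png")
overlay("top",I,(110,120,240,220),5.5,"f4t.png")
E
python3 t.py
```

```text
[613.5366401  231.51692651 142.3883034 ]
```

View pics/f4.png

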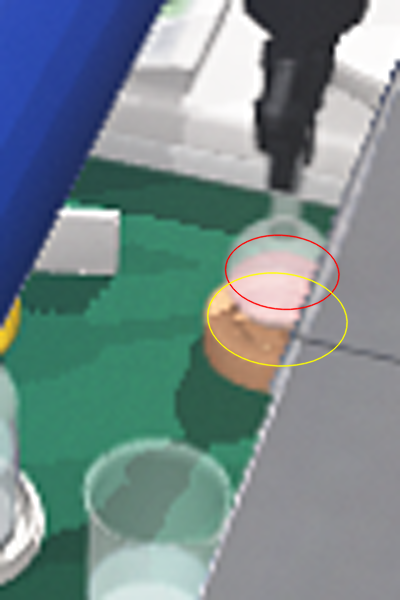

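View pics/f4t.png

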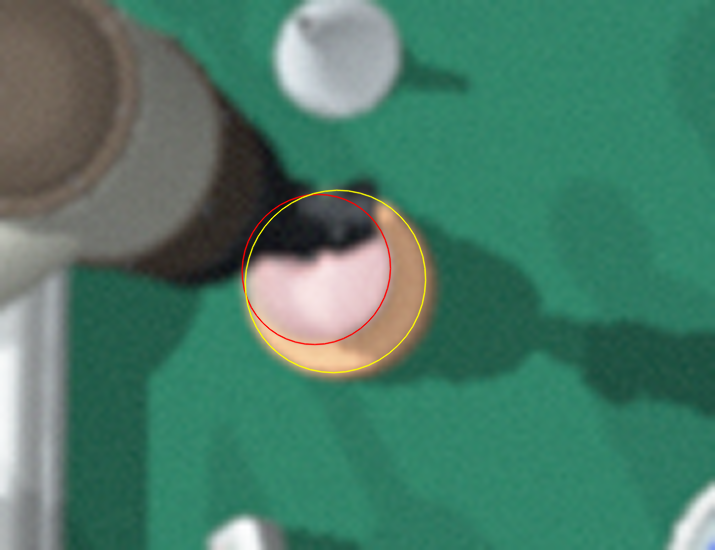

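{"name": "jog_arm", "arguments": {
  "rows": [
    [[0, 0, 0.4], [0, 0, 0], 1],
    [[0, 0, 0.3], [0, 0, 0], 1],
    [[0, 0, 0.3], [0, 0, 0], 1],
    [[0, 0, 0.2], [0, 0, 0], 1],
    [[0, 0, 0.15], [0, 0, 0], 1],
    [[0, 0, 0], [0, 0, 0], 1]
  ]
}}

```text
clock: 27.45
position: [613.9, 232.6, 129.7]
ee_rot: [0.0, 1.0, -0.0, -0.0]
contact_force: [-0.1, 0.4, -0.8]
gripper_width: 22.7
```

{"name": "jog_arm", "arguments": {
  "rows": [
    [[0, 0, 0.1], [0, 0, 0], 1],
    [[0, 0, 0.1], [0, 0, 0], 1],
    [[0, 0, 0], [0, 0, 0], 1]
  ]
}}

```text
clock: 27.82
position: [614.6, 232.9, 129.1]
ee_rot: [-0.0, 1.0, 0.0, 0.001]
contact_force: [-0.4, -0.4, 6.0]
gripper_width: 22.9
```

{"name": "jog_arm", "arguments": {
  "rows": [
    [[0, 0, -0.05], [0, 0, 0], 2.4],
    [[0, 0, 0], [0, 0, 0], 2.7],
    [[0, 0, 0], [0, 0, 0], 3.5],
    [[0, 0, 0], [0, 0, 0], 5],
    [[0, 0, 0], [0, 0, 0], 6],
    [[0, 0, -2], [0, 0, 0], 6],
    [[0, 0, -4], [0, 0, 0], 6],
    [[0, 0, -4], [0, 0, 0], 6],
    [[0, 0, -2], [0, 0, 0], 6],
    [[0, 0, 0], [0, 0, 0], 6]
  ]
}}

```text
clock: 29.08
position: [614.6, 233.0, 250.3]
ee_rot: [0.0, 1.0, 0.001, 0.002]
contact_force: [-0.1, -0.4, -0.5]
gripper_width: 59.8
```

{"name": "jog_arm", "arguments": {
  "rows": [
    [[1.5, -1.5, 0], [0, 0, 0], 6],
    [[3, -3, 0], [0, 0, 0], 6],
    [[3, -4, 0], [0, 0, 0], 6],
    [[3, -4, 0], [0, 0, 0], 6],
    [[3, -4, 0], [0, 0, 0], 6],
    [[1, -4, 0], [0, 0, 0], 6],
    [[0, -2, 0], [0, 0, 0], 6],
    [[0, 0, 0], [0, 0, 0], 6]
  ]
}}

```text
clock: 30.08
position: [467.9, 6.5, 247.1]
ee_rot: [0.001, 1.0, -0.0, -0.001]
contact_force: [-0.2, -0.4, -0.3]
gripper_width: 60.0
```

```bash
cat > t.py <<'E'
from ov import *
s=arm.read_state();print(s['position'],s['clock'])
R=(0,0,255);Y=(0,255,255)
n=[613,232.5,0];w=[466,12.6,0];b=[463.2,-275.4,0];k=[470,-415,0]
I=[(circ(36,51)+n,R),(circ(12,165)+n,Y),(circ(45,26)+n,Y),(circ(56,14)+w,Y),(circ(22,185)+w,R),(circ(47,14)+b,Y),(circ(22,147)+b,R),(circ(17,30)+k,Y),(circ(11,60)+k,R)]
overlay("side",I,(200,110,370,330),2.7,"z1.png")
overlay("top",I,(130,130,290,260),5,"z2.png")
overlay("top",I,(290,130,440,260),5,"z3.png")
E
python3 t.py
```

```text
[467.91901748   6.4978896  247.08370397] 30.075
```

View pics/z1.png

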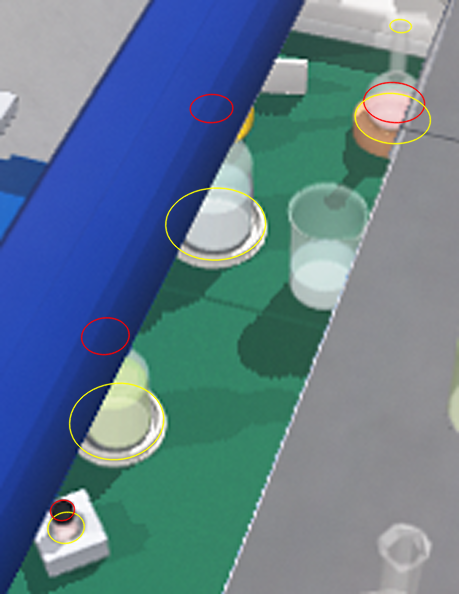

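View pics/z2.png

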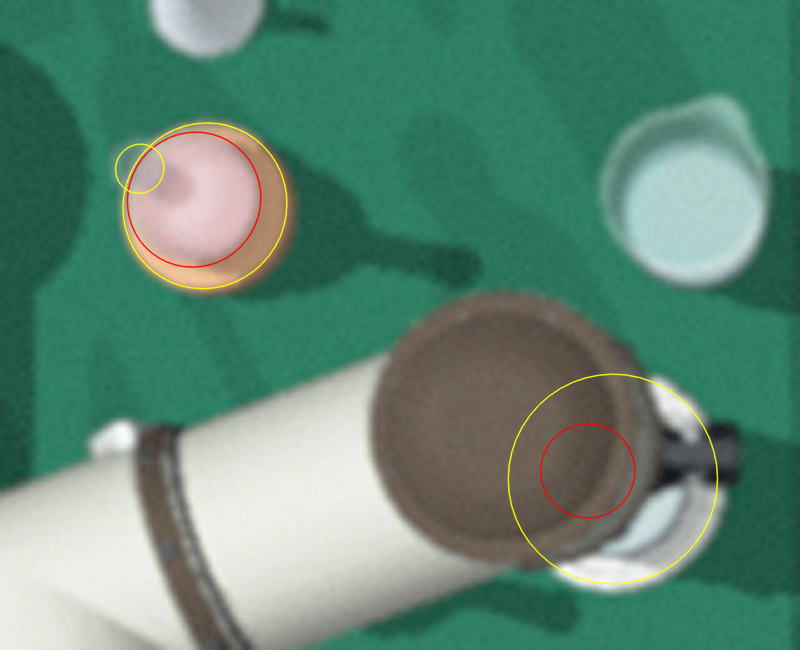

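View pics/z3.png

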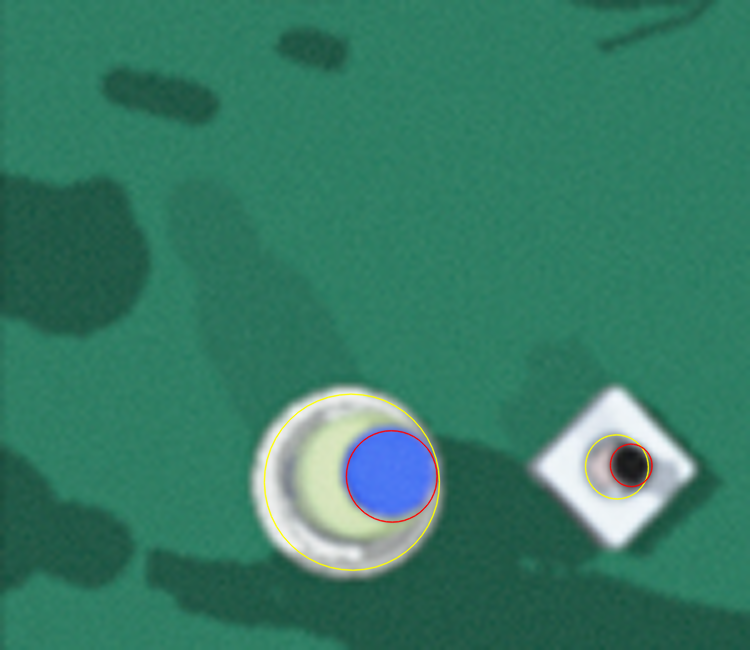

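{"name": "jog_arm", "arguments": {
  "rows": [
    [[0, -2, 0], [0, 0, 0], 6],
    [[0, -4, 0], [0, 0, 0], 6],
    [[0, -5, 0], [0, 0, 0], 6],
    [[0, -5, 0], [0, 0, 0], 6],
    [[0, -5, 0], [0, 0, 0], 6],
    [[0, -5, 0], [0, 0, 0], 6],
    [[0, -5, 0], [0, 0, 0], 6],
    [[0, -5, 0], [0, 0, 0], 6],
    [[0, -2, 0], [0, 0, 0], 6],
    [[0, 0, 0], [0, 0, 0], 6]
  ]
}}

```text
clock: 31.48
position: [469.1, -372.6, 247.2]
ee_rot: [0.001, 1.0, 0.0, -0.001]
contact_force: [-1.1, 0.6, -0.0]
gripper_width: 59.9
```

```bash
cat > t.py <<'E'
from ov import *
s=arm.read_state();print(s['position'],s['clock'])
R=(0,0,255);Y=(0,255,255)
w=[466,12.6,0];n=[613,232.5,0]
I=[(circ(56,14)+w,Y),(circ(22,185)+w,R),(circ(36,51)+n,R),(circ(45,26)+n,Y)]
overlay("top",I,(130,130,290,260),5,"z4.png")
E
python3 t.py
```

```text
[ 469.09867605 -372.58682313  247.18274829] 31.475
```

View pics/z4.png

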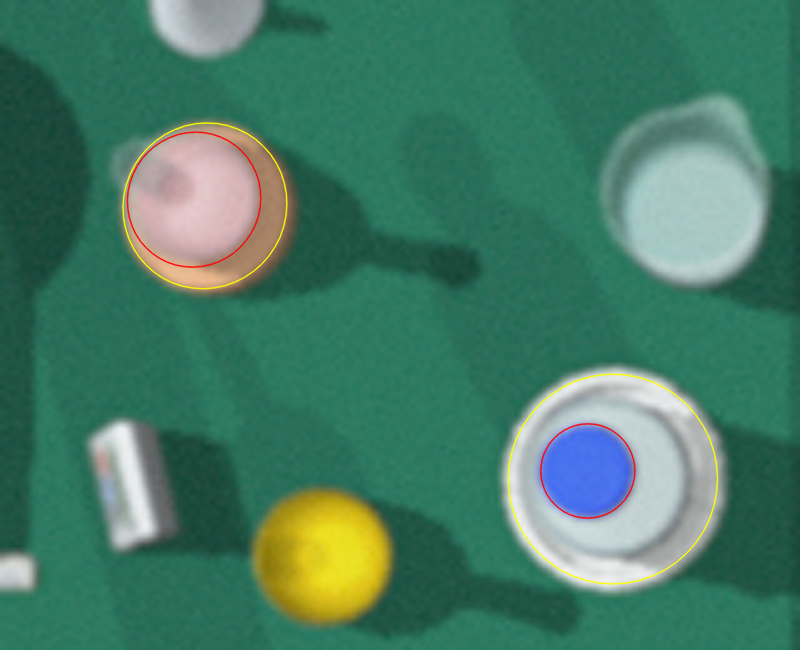

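Everything lines up: each vessel sits within about 2 mm of its holder's centre, and the beaker and timer are where they started. I'm handing in.

```bash
python3 -c "
from bench import arm
print(arm.job_done())"
```

```text
the job is handed in; nothing more can be done
None
```

All four vessels are put away, and I handed the job in at about 31.5 s of the 99 s allowed. The hand-in reports no verdict.

- **How it went:** I placed the vial in the block, then the small bottle in the narrow base, the large bottle in the wide base and the pink flask in the closed cork ring. I gripped each one from above, lowered it slowly and let go at the floor. For the bottles and flask, the wrist force reversed as they touched down. The vial gave no such signal, so I released it at the calculated floor height.
- **Last checks:** With the arm clear, overlays on the camera pictures showed all four seated and upright, within about 2–3 mm of their holders' centres. The beaker and timer had not visibly moved, and the gripper was touching nothing.
- **What disagreed:**
  - The jaws closed to about 41 mm on both caps, against the 44 mm given, but both grips held.
  - My first fit of the metal block was about 5 mm off in y. I corrected it from the position of its hole before placing the vial.
  - The side camera could see only part of the bottles behind the blue beam, so I checked their final positions from the top camera.

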